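# Strip the dispersing tool and lay out its parts

### The arm

A 7-joint arm with a two-finger parallel gripper is mounted at the origin on a cart in front of the work surface, level with it; the furniture and walls round the work are solid. World frame = base frame: x ahead of the robot, y to its left, z up, the work surface at z = 0. Lengths are in m, angles in rad, forces in N, time in s.
With the tool pointing down it reaches from about 0.35 to 0.9 m from the base axis. Payload 19.9 kg.
Tool frame: the origin (TCP) lies on the centre line of the jaws, within the pads' length; the fingertips stand manip.nose_length ahead of it and the grasp point (between the pads) lies 5 mm behind it (manip.nose_length is the distance from the TCP to the fingertips, in m); z points along the fingers, x is the direction in which the jaws open and shut, and the axes are right-handed (so a half turn about z gives the same grasp; the last joint's range is limited). The gripper opens to 94 mm and grips with 3 to 60 N. Pads are 16 mm wide; open, the fingers measure 119 mm over their backs; the gripper's body (75 mm by 177 mm) begins 78 mm behind the grasp point.
Start: joints at [1.095, 0.417, -0.01, 1.614, 0.005, 1.111, -0.053], TCP at [0.263, -0.567, 0.219] pointing down, gripper open.
Joint ranges: [-2.81, 2.81], [-0.39, 2.02], [-1.27, 1.25], [0.06, 2.57], [-1.19, 4.33], [0.19, 2], [-2.82, 2.82]. Speed limits (rad/s): [1.89, 1.89, 2.39, 2.39, 3.01, 3.01, 3.01].

### API

Orientations are given as a 3x3 rotation matrix whose columns are the frame's x, y, z axes.
In Python, from workcell import monitor, snapshot, manip, regions_of gives the robot as it stands. The module is installed in compiled form; this text tells all that it offers.
- The arm moves only by the tool carry_out, never from a script. Its argument "rows" is a list of rows, each a list of 2 entries, a list of its own where there are three numbers: the shift along the tool's x, y, z in m, then the turn about the tool's z in rad. A call has 1 to 10 rows; each row shifts and turns the commanded pose from where the row before left it, along the tool's axes as they then stand; what a row does not reach is not made up. A row lasts 1/10 s, in which the tool goes at most 50 mm and 8.59 degrees, less where a joint would pass 70% of its speed; a pose out of reach is approached as far as the arm can. A call is refused whole if a number of a shift passes 0.05 or a number of a turn 0.15, either way. A call with a gripper value outside its range is refused whole. "grip" is the opening, from 0 (shut) to 1 (fully open), set as the call begins (left out, the last holds). The fingers move at their own pace and stop on an object; "grip_force" is the grip in N (left out, the last holds). Time passes only in rows, so rows that do not move let the fingers close. It gives the time, the measured TCP pose, the force and the opening at its end, in the units of the state.
- monitor.get_state(): the state, without advancing time (a new reading comes with each control period).
- snapshot(name): name is "scene" or "top" or "wrist"; returns a dict with "pixels" (480x640x3 uint8, red, green, blue), "range_z" (480x640 float32, m along the optical axis (not along the pixel's ray), 0 where there is no reading), "fx", "fy", "cx", "cy" (pixels), "D" ([k1, k2, p1, p2, k3] as OpenCV has them; the pictures are not rectified), "rvec" (rotation vector, rad) and "tvec" (3), from world to camera coordinates, as OpenCV has them. Camera axes: x right, y down, z forward; pixel columns grow to the right and rows downward; lengths in m; the calibration is good to about 2 mm. A picture is of the moment at which its call begins.
- manip.close_job(): hands the job in, once; it reports no verdict.
Trained networks look in a picture, given as the dict that the camera call returned (one of the last four; its "shot" number tells which), for a name from the list of things; names that differ only in an ending like _2 or _b are one class to them, and where a whole thing is asked for, a point or a joint stands for the part that bears it (a point fixed in the world has none). Each returns a list of dicts, best first, with "score" (0 to 1); they miss things now and then, are a little off and sometimes report something else, mostly with a low value. They report only what shows in the picture. A call takes as long as a camera call.
- regions_of(picture, target): "mask" (480x640 bool, what is visible of it) and "pixel" ([column, row] in pixels, amid what is visible of it).
The state is a dict: "time_s": time; "joints": joint angles; "qd": joint speeds; "joint_efforts": joint torques, N m; "ee_pos": TCP position; "ee_rot": TCP orientation; "ft_force": force on the tool from outside, world axes, zero at the start; "moment": the same for the moment, N m; "width": opening from 0.0 (shut) to 1.0 (fully open).
Only numpy, scipy, OpenCV 4.12 (cv2) and the standard library are available. Lean on these libraries where they do the work, as an engineer would, in place of code of your own. Each camera call takes 0.05 s, during which the arm holds its last target.

### The job

Strip the dispersing tool for inspection: draw its long drive shaft out of the horizontal tube, hand over hand because the two outfeed rollers stop your grip, and lay it in the two V-rests of the white layout tray, its balance point about midway between them. Then lift every bearing block out of the rinse basket and seat each one in its own cutout in the tray, turned so that its lug goes into the notch and it lies flat on the cutout's floor. Leave the timer, the vial and the screwdriver where they are.

Things in the scene. Friction and masses are not known exactly. Their poses are not given: they have to be found in the camera images.
- tube_mouth (a point): Centre of the open mouth of the dispersing tool's steel tube (26 mm outside, 18 mm bore, 215 mm long), clamped level on a fixed stand, axis 75 mm above the bench. +y is the way out along the axis. The stand's base plate is 56 mm wide, 10 mm high and runs on below the rollers; the clamp blocks are 50 mm wide and reach 99 mm above the bench.
- far_roller (a point): Top of the farther of two white outfeed rollers on the stand, 250 mm from the mouth along +y, 56 mm above the bench; the near one, 120 mm from the mouth, is 63 mm high. They catch the shaft from below. Their flanges (40 mm across, 30 mm apart inside) rise beside the shaft to 71 mm, so jaws on the shaft cannot pass: grip at 15 to 85 or 155 to 215 mm from the mouth. Axes as tube_mouth.
- shaft_balance (a point): Balance point, on the axis, of the steel shaft: round, 14 mm thick, 280 mm long overall, 0.2 to 0.4 kg; y along it. Its +y end is a square drive (18 mm square, 28 mm long), whose end face is 127 mm from here; the plain end at -y is 153 mm from here. At the start it lies loose on the tube's lower wall (light friction only), its drive end 85 to 105 mm out of the mouth.
- rest (a point): The shaft's place on the fixed layout tray: on the axis of a shaft lying in the two grey V-rests, midway between them, 47 mm above the bench; y along the shaft, either way round. V-rests at 80 mm either side along y, 14 mm thick, 50 mm wide, 54 mm high. The tray is a white board 150 x 320 mm (x, y), 16 mm high; its cutouts lie in a row 72 mm to the +x side.
- basket_floor (a point): Centre of the slotted floor of the fixed steel rinse basket, 20 mm above the bench (a drip sump is below it); outside 166 x 220 mm (x, y), rim 12 mm above this floor, walls 3 mm thick. Blocks on the floor stand 14 mm above the rim.
- timer: White bench timer, 66 x 62 x 19 mm, origin under its centre; a bystander.
- vial: Amber vial, 42 mm across, 87 mm high, origin under its centre; a bystander at the far left. (Behind the middle of the free bench strip stands a shaker 0.2 m high, its front at about x = 0.58 m from y = -0.14 to 0.31 m.)
- driver: Screwdriver, 181 mm long, origin under its middle; a bystander.
- block_0_mid (a point): Centre, half-way up, of a loose black bearing block: body 38 x 28 x 26 mm (x, y, z), 0.07 to 0.14 kg, with one lug 14 mm wide (y) that stands out 10 mm in the middle of its +x side, over the full height. Either broad face (with the round bushing) may be up. It lies in the rinse basket at the start, or is absent.
- block_0_lug (a point): Middle of the lug of block_0: 24 mm from the block's centre along its +x axis, half-way up.
- block_1_mid (a point): Centre, half-way up, of a loose black bearing block: body 38 x 28 x 26 mm (x, y, z), 0.07 to 0.14 kg, with one lug 14 mm wide (y) that stands out 10 mm in the middle of its +x side, over the full height. Either broad face (with the round bushing) may be up. It lies in the rinse basket at the start, or is absent.
- block_1_lug (a point): Middle of the lug of block_1: 24 mm from the block's centre along its +x axis, half-way up.
- block_2_mid (a point): Centre, half-way up, of a loose black bearing block: body 38 x 28 x 26 mm (x, y, z), 0.07 to 0.14 kg, with one lug 14 mm wide (y) that stands out 10 mm in the middle of its +x side, over the full height. Either broad face (with the round bushing) may be up. It lies in the rinse basket at the start, or is absent.
- block_2_lug (a point): Middle of the lug of block_2: 24 mm from the block's centre along its +x axis, half-way up.
- block_3_mid (a point): Centre, half-way up, of a loose black bearing block: body 38 x 28 x 26 mm (x, y, z), 0.07 to 0.14 kg, with one lug 14 mm wide (y) that stands out 10 mm in the middle of its +x side, over the full height. Either broad face (with the round bushing) may be up. It lies in the rinse basket at the start, or is absent.
- block_3_lug (a point): Middle of the lug of block_3: 24 mm from the block's centre along its +x axis, half-way up.
- block_4_mid (a point): Centre, half-way up, of a loose black bearing block: body 38 x 28 x 26 mm (x, y, z), 0.07 to 0.14 kg, with one lug 14 mm wide (y) that stands out 10 mm in the middle of its +x side, over the full height. Either broad face (with the round bushing) may be up. It lies in the rinse basket at the start, or is absent.
- block_4_lug (a point): Middle of the lug of block_4: 24 mm from the block's centre along its +x axis, half-way up.
- cutout_0 (a point): Centre of the floor of one cutout in the layout tray, 4 mm above the bench and 12 mm below the board's top: 42 x 32 mm (x, y), 2 mm wider than a block on each side, with a notch 18 mm wide for the lug in the middle of its +x side, reaching 10 mm further. The five cutouts are alike, 62 mm apart along y. A seated block stands 14 mm proud of the board, its centre 13 mm above this point.
- cutout_1 (a point): Centre of the floor of one cutout in the layout tray, 4 mm above the bench and 12 mm below the board's top: 42 x 32 mm (x, y), 2 mm wider than a block on each side, with a notch 18 mm wide for the lug in the middle of its +x side, reaching 10 mm further. The five cutouts are alike, 62 mm apart along y. A seated block stands 14 mm proud of the board, its centre 13 mm above this point.
- cutout_2 (a point): Centre of the floor of one cutout in the layout tray, 4 mm above the bench and 12 mm below the board's top: 42 x 32 mm (x, y), 2 mm wider than a block on each side, with a notch 18 mm wide for the lug in the middle of its +x side, reaching 10 mm further. The five cutouts are alike, 62 mm apart along y. A seated block stands 14 mm proud of the board, its centre 13 mm above this point.
- cutout_3 (a point): Centre of the floor of one cutout in the layout tray, 4 mm above the bench and 12 mm below the board's top: 42 x 32 mm (x, y), 2 mm wider than a block on each side, with a notch 18 mm wide for the lug in the middle of its +x side, reaching 10 mm further. The five cutouts are alike, 62 mm apart along y. A seated block stands 14 mm proud of the board, its centre 13 mm above this point.
- cutout_4 (a point): Centre of the floor of one cutout in the layout tray, 4 mm above the bench and 12 mm below the board's top: 42 x 32 mm (x, y), 2 mm wider than a block on each side, with a notch 18 mm wide for the lug in the middle of its +x side, reaching 10 mm further. The five cutouts are alike, 62 mm apart along y. A seated block stands 14 mm proud of the board, its centre 13 mm above this point.

How it is judged:
By the outcome, as a careful person would: the job done as asked, in the order asked, and still so for the second after the job is handed in, with the robot touching nothing.
Of block_0, block_1, block_2, block_3, block_4 only 3 to 5 are there at a start; the rules pass over those that are not, and their reading is None.
At some moment in a run one of block_0, block_1, block_2, block_3, block_4 may be knocked a few centimetres aside while the robot is not near it.
Once in a run the grip may slacken for a moment while it holds something.
It also fails if it takes over 210 s, if anything falls off the work surface, if the arm or the gripper's body presses on something with over 40 N, if the wrist force passes 120 N, or if a joint passes its speed limit or range.

## Working session

There is one attempt and no reset: what is moved stays moved. The work goes in short steps, Python scripts to look and compute and a tool call to move; the robot and the scene stay as the last step left them, time stands still between calls to the robot, and variables do not carry over. Pictures are saved under pics/ and viewed, and the job is handed in when it is done.

Besides the shell and the picture viewer there is one more tool, called after ">>>" as name([rows], argument=value, ...), one row to a line, values as JSON. carry_out: Moves the arm, as the interface text tells. Its arguments: {"type":"object","properties":{"rows":{"type":"array"},"grip":{"type":"number"},"grip_force":{"type":"number"}},"required":["rows"]}

```bash
mkdir -p pics; cat > h.py <<'E'
import numpy as np, cv2
from workcell import monitor, snapshot, manip, regions_of
def save(p,name,crop=None,scale=1):
    im=cv2.cvtColor(p["pixels"],cv2.COLOR_RGB2BGR)
    if crop: im=im[crop[1]:crop[3],crop[0]:crop[2]]
    if scale!=1: im=cv2.resize(im,None,fx=scale,fy=scale,interpolation=cv2.INTER_CUBIC)
    cv2.imwrite("pics/"+name+".png",im)
def K(p): return np.array([[p["fx"],0,p["cx"]],[0,p["fy"],p["cy"]],[0,0,1.]])
def RT(p):
    R=cv2.Rodrigues(np.array(p["rvec"],float))[0]; return R,np.array(p["tvec"],float).reshape(3)
def ray(p,uv):
    uv=np.array(uv,float).reshape(-1,1,2)
    n=cv2.undistortPoints(uv,K(p),np.array(p["D"],float)).reshape(-1,2)
    return np.c_[n,np.ones(len(n))]
def deproj(p,uv,z=None):
    R,t=RT(p); r=ray(p,uv)
    if z is None: z=np.array([p["range_z"][int(round(v)),int(round(u))] for u,v in np.array(uv).reshape(-1,2)])
    return (r*np.array(z).reshape(-1,1)-t)@R
def onplane(p,uv,h):
    R,t=RT(p); r=ray(p,uv)@R; c=-R.T@t
    s=(h-c[2])/r[:,2]; return c+r*s[:,None]
def proj(p,X):
    return cv2.projectPoints(np.array(X,float).reshape(-1,1,3),np.array(p["rvec"],float),np.array(p["tvec"],float),K(p),np.array(p["D"],float))[0].reshape(-1,2)
def cloud(p):
    vv,uu=np.mgrid[0:480,0:640]
    uv=np.c_[uu.ravel(),vv.ravel()]
    P=deproj(p,uv,p["range_z"].ravel()).reshape(480,640,3)
    P[p["range_z"]<=0]=np.nan
    return P
E
python3 - <<'E'
from h import *
s=monitor.get_state(); print({k:np.round(v,3).tolist() for k,v in s.items()}); print(manip.nose_length)
for n in ["scene","top","wrist"]:
    p=snapshot(n); save(p,n+"0"); np.savez("shot_"+n,**p) ; R,t=RT(p); print(n,-R.T@t,R[2],p["fx"])
E
```

```text
{'time_s': 0.0, 'joints': [1.095, 0.418, -0.01, 1.614, 0.005, 1.111, -0.053], 'qd': [0.0, -0.001, -0.001, 0.003, 0.002, -0.0, -0.002], 'joint_efforts': [0.0, -85.126, 0.638, -42.599, -0.049, 0.019, 0.0], 'ee_pos': [0.263, -0.567, 0.219], 'ee_rot': [[0.421, -0.907, -0.001], [-0.907, -0.421, 0.001], [-0.001, 0.0, -1.0]], 'ft_force': [1.427, -0.006, 0.868], 'moment': [-0.044, 0.009, 0.006], 'width': 1.002}
0.014
scene [-0.73585192 -0.73822933  0.68816762] [ 0.77934665  0.48086071 -0.40173595] 600.4051189021219
top [0.22984901 0.0080664  1.40811156] [ 0.1834978  -0.00604511 -0.98300153] 498.59235444740324
wrist [ 0.32421904 -0.53811406  0.3837921 ] [-0.21143367 -0.09835189 -0.97243134] 371.22195874338337
```

View pics/scene0.png

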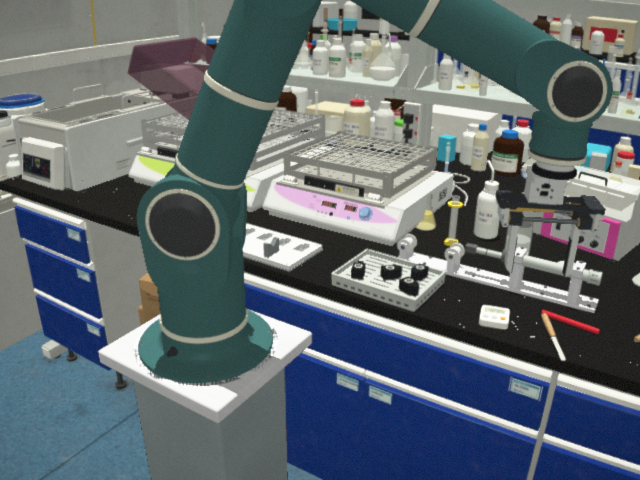

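View pics/top0.png

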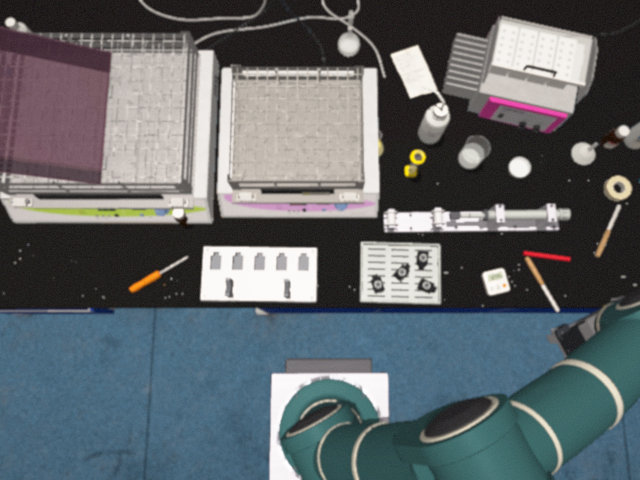

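View pics/wrist0.png

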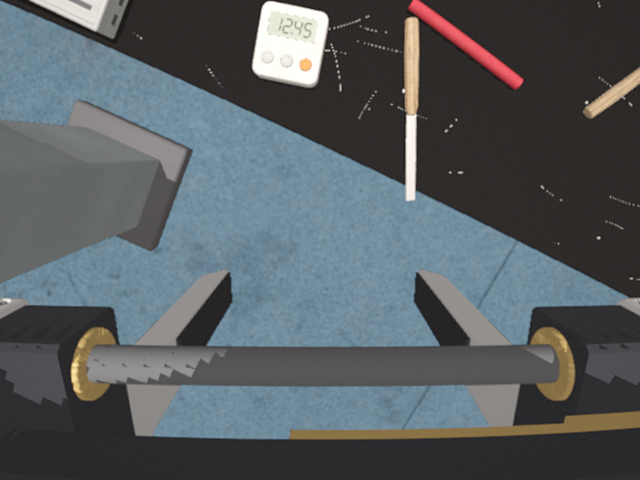

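The top view shows the tray at about (260,275), the basket with 4 blocks at about (400,272), and the stand and shaft along row ~218. The timer is at (495,282) and the orange screwdriver at (158,275). Next I'll measure these.

```bash
python3 - <<'E'
from h import *
p=snapshot("top"); np.savez("top1",**{k:v for k,v in p.items()})
save(p,"top1_crop",(180,190,620,320),1.8)
for n in ["tube_mouth","far_roller","shaft_balance","rest","basket_floor","timer","vial","driver","block_0_mid","block_0_lug","cutout_0"]:
    try: rs=regions_of(p,n)
    except Exception as e: print(n,e); continue
    for r in rs:
        if r["score"]<0.2: continue
        px=r["pixel"]; z=p["range_z"][int(px[1]),int(px[0])]
        print(n,round(r["score"],2),np.round(px,1),r["mask"].sum(),np.round(deproj(p,[px]),3)[0] if z>0 else None)
C=cloud(p); np.save("C1",C)
E
```

```text
tube_mouth 0.95 [483.8 220.2] 3426 [ 0.56  -0.426  0.079]
far_roller 0.79 [485.1 218.9] 3642 [ 0.563 -0.429  0.081]
far_roller 0.5 [257.9 274.8] 6206 [0.418 0.198 0.016]
shaft_balance 0.56 [463.3 217.6] 205 [ 0.585 -0.39   0.01 ]
shaft_balance 0.43 [257.2 273.2] 6164 [0.422 0.2   0.019]
rest 0.68 [395.6 268.4] 4065 [ 0.436 -0.189  0.019]
rest 0.56 [258.2 272.8] 6246 [0.424 0.198 0.015]
basket_floor 0.87 [395.8 265. ] 3861 [ 0.445 -0.19   0.022]
basket_floor 0.2 [256.  274.2] 6204 [0.419 0.203 0.019]
timer 0.85 [496.5 283.8] 542 [ 0.391 -0.469  0.023]
timer 0.73 [479.8 221.2] 3570 [ 0.575 -0.437  0.009]
vial 0.72 [178.4 216.8] 178 [0.569 0.41  0.082]
vial 0.31 [260.2 275.6] 6182 [0.416 0.192 0.017]
driver 0.62 [150.5 281.6] 276 [0.4  0.5  0.01]
block_0_mid 0.72 [257.2 271.8] 6175 [0.427 0.201 0.012]
block_0_mid 0.71 [425.4 284.1] 163 [ 0.388 -0.266  0.045]
block_0_lug 0.65 [423.2 285.1] 232 [ 0.386 -0.26   0.044]
cutout_0 0.97 [260.2 274.8] 6198 [0.419 0.192 0.013]
```

View pics/top1_crop.png

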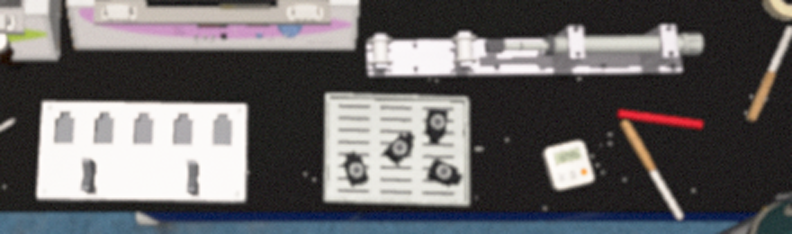

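```bash
python3 - <<'E'
from h import *
p=dict(np.load("top1.npz")); C=np.load("C1.npy")
# tube / shaft ridge by y bins
m=(C[...,0]>0.52)&(C[...,0]<0.66)&(C[...,1]<-0.1)&(C[...,1]>-0.65)&(C[...,2]>0.03)
P=C[m]
for y in np.arange(-0.62,-0.1,0.02):
    q=P[(P[:,1]>y)&(P[:,1]<y+.02)]
    if len(q)<3: continue
    zz=np.percentile(q[:,2],90); t=q[q[:,2]>zz-0.008]
    print(round(y+.01,3),len(q),"zmax",round(zz,3),"xm",round(t[:,0].mean(),4),"x",np.round([q[:,0].min(),q[:,0].max()],3))
# px
for name,px in dict(mouth=(180+548/1.8,190+44/1.8),drive0=(180+486/1.8,190+45/1.8)).items():
    print(name,onplane(p,[px],.075))
# tray corners in crop
cor=[(41,100),(247,104),(245,203),(37,199)]
print(onplane(p,[(180+a/1.8,190+b/1.8) for a,b in cor],.016))
E
```

```text
-0.61 147 zmax 0.098 xm 0.5771 x [0.553 0.602]
-0.59 185 zmax 0.095 xm 0.5782 x [0.552 0.603]
-0.57 65 zmax 0.091 xm 0.5777 x [0.566 0.589]
-0.55 63 zmax 0.091 xm 0.5764 x [0.564 0.588]
-0.53 75 zmax 0.091 xm 0.5764 x [0.564 0.589]
-0.51 69 zmax 0.09 xm 0.5764 x [0.565 0.589]
-0.49 70 zmax 0.09 xm 0.5763 x [0.565 0.59 ]
-0.47 141 zmax 0.099 xm 0.5769 x [0.551 0.603]
-0.45 171 zmax 0.096 xm 0.5763 x [0.551 0.602]
-0.43 84 zmax 0.093 xm 0.5757 x [0.561 0.593]
-0.41 38 zmax 0.083 xm 0.5746 x [0.569 0.581]
-0.39 36 zmax 0.083 xm 0.5756 x [0.569 0.582]
-0.37 35 zmax 0.084 xm 0.5746 x [0.568 0.582]
-0.35 55 zmax 0.084 xm 0.5747 x [0.566 0.584]
-0.33 36 zmax 0.084 xm 0.5747 x [0.556 0.594]
-0.31 118 zmax 0.071 xm 0.5737 x [0.546 0.604]
-0.29 84 zmax 0.067 xm 0.5764 x [0.548 0.602]
-0.19 63 zmax 0.06 xm 0.5741 x [0.545 0.599]
-0.17 126 zmax 0.06 xm 0.574 x [0.545 0.6  ]
-0.15 10 zmax 0.056 xm 0.5691 x [0.554 0.592]
-0.13 197 zmax 0.113 xm 0.6421 x [0.58 0.66]
-0.11 248 zmax 0.113 xm 0.6416 x [0.58  0.659]
mouth [[ 0.57751951 -0.43016846  0.075     ]]
drive0 [[ 0.57600778 -0.33511002  0.075     ]]
[[0.5020991  0.35660816 0.016     ]
 [0.49547809 0.03181607 0.016     ]
 [0.3395821  0.03452378 0.016     ]
 [0.34627187 0.35579673 0.016     ]]
```

```bash
python3 - <<'E'
from h import *
C=np.load("C1.npy")
m=(C[...,0]>0.5)&(C[...,0]<0.75)&(C[...,1]<0.0)&(C[...,1]>-0.17)&(C[...,2]>0.02)
P=C[m]
for y in np.arange(-0.17,0.0,0.01):
    q=P[(P[:,1]>y)&(P[:,1]<y+.01)]
    print(round(y+.005,3),[(round(h,2),round(q[(q[:,2]>h)&(q[:,2]<h+.02)][:,0].min(),3)) for h in np.arange(.02,.2,.02) if ((q[:,2]>h)&(q[:,2]<h+.02)).any()])
E
```

```text
-0.165 [(np.float64(0.02), np.float64(0.502)), (np.float64(0.04), np.float64(0.548)), (np.float64(0.06), np.float64(0.554))]
-0.155 [(np.float64(0.02), np.float64(0.502)), (np.float64(0.04), np.float64(0.554))]
-0.145 [(np.float64(0.02), np.float64(0.502))]
-0.135 [(np.float64(0.02), np.float64(0.502)), (np.float64(0.04), np.float64(0.582)), (np.float64(0.06), np.float64(0.593)), (np.float64(0.08), np.float64(0.608)), (np.float64(0.1), np.float64(0.622))]
-0.125 [(np.float64(0.02), np.float64(0.502)), (np.float64(0.04), np.float64(0.58)), (np.float64(0.06), np.float64(0.591)), (np.float64(0.08), np.float64(0.606)), (np.float64(0.1), np.float64(0.622))]
-0.115 [(np.float64(0.02), np.float64(0.502)), (np.float64(0.04), np.float64(0.581)), (np.float64(0.06), np.float64(0.591)), (np.float64(0.08), np.float64(0.605)), (np.float64(0.1), np.float64(0.617))]
-0.105 [(np.float64(0.02), np.float64(0.502)), (np.float64(0.04), np.float64(0.58)), (np.float64(0.06), np.float64(0.59)), (np.float64(0.08), np.float64(0.608)), (np.float64(0.1), np.float64(0.62))]
-0.095 [(np.float64(0.02), np.float64(
[... 2232 characters left out ...]
t64(0.1), np.float64(0.598)), (np.float64(0.12), np.float64(0.599)), (np.float64(0.14), np.float64(0.635)), (np.float64(0.18), np.float64(0.633))]
-0.015 [(np.float64(0.04), np.float64(0.58)), (np.float64(0.06), np.float64(0.591)), (np.float64(0.08), np.float64(0.602)), (np.float64(0.1), np.float64(0.598)), (np.float64(0.12), np.float64(0.6)), (np.float64(0.14), np.float64(0.623)), (np.float64(0.18), np.float64(0.633))]
-0.005 [(np.float64(0.04), np.float64(0.58)), (np.float64(0.06), np.float64(0.59)), (np.float64(0.08), np.float64(0.603)), (np.float64(0.1), np.float64(0.598)), (np.float64(0.12), np.float64(0.599)), (np.float64(0.14), np.float64(0.62)), (np.float64(0.18), np.float64(0.633))]
```

>>> carry_out([
  [[0, 0, -0.03], -0.14],
  [[0, 0, -0.03], -0.14],
  [[0, 0, 0], -0.14],
  [[0, 0, 0], 0],
])

```text
time_s: 1.15
ee_pos: [0.2633, -0.567, 0.2801]
ee_rot: [[0.756, -0.654, 0.001], [-0.654, -0.756, -0.001], [0.001, 0.0, -1.0]]
ft_force: [0.2, -0.4, -0.7]
width: 1.002
```

>>> carry_out([
  [[0, 0, 0], -0.14],
  [[0, 0, 0], -0.14],
  [[0, 0, 0], -0.14],
  [[0, 0, 0], -0.14],
  [[0, 0, 0], -0.145],
  [[0.03, 0, 0], 0],
  [[0.04, 0, 0], 0],
  [[0.04, 0, 0], 0],
  [[0.04, 0, 0], 0],
  [[0.03, 0, 0], 0],
])

```text
time_s: 2.15
ee_pos: [0.4456, -0.5678, 0.2781]
ee_rot: [[1.0, -0.015, -0.001], [-0.015, -1.0, 0.002], [-0.001, -0.002, -1.0]]
ft_force: [-0.7, 0.3, -0.6]
width: 1.003
```

>>> carry_out([
  [[0.03, -0.03, 0], 0],
  [[0.03, -0.03, 0], 0],
  [[0.03, -0.03, 0], 0],
  [[0.03, -0.03, 0], 0],
  [[0.01, -0.03, 0], 0],
  [[0, -0.02, 0], 0],
  [[0, 0, 0], 0],
])

```text
time_s: 2.85
ee_pos: [0.5762, -0.3968, 0.2788]
ee_rot: [[1.0, -0.011, -0.001], [-0.011, -1.0, 0.002], [-0.001, -0.002, -1.0]]
ft_force: [-0.2, 0.8, -0.1]
width: 1.001
```

```bash
python3 - <<'E'
from h import *
print(monitor.get_state()["ee_pos"])
p=snapshot("wrist"); save(p,"w1"); np.savez("w1",**p)
for n in ["tube_mouth","far_roller","shaft_balance"]:
    for r in regions_of(p,n):
        if r["score"]<0.2: continue
        px=r["pixel"]; z=p["range_z"][int(px[1]),int(px[0])]
        print(n,round(r["score"],2),np.round(px,1),r["mask"].sum(),np.round(deproj(p,[px]),3)[0] if z>0 else None)
E
```

```text
[ 0.57619712 -0.39675726  0.27882507]
tube_mouth 0.55 [210.   83.9] 1383 [ 0.463 -0.259  0.046]
far_roller 0.62 [330.2 172.1] 17187 [ 0.584 -0.348  0.081]
shaft_balance 0.64 [320.2 197.4] 1456 [ 0.574 -0.373  0.079]
shaft_balance 0.6 [144.5 100.1] 1569 [ 0.393 -0.273  0.046]
```

View pics/w1.png

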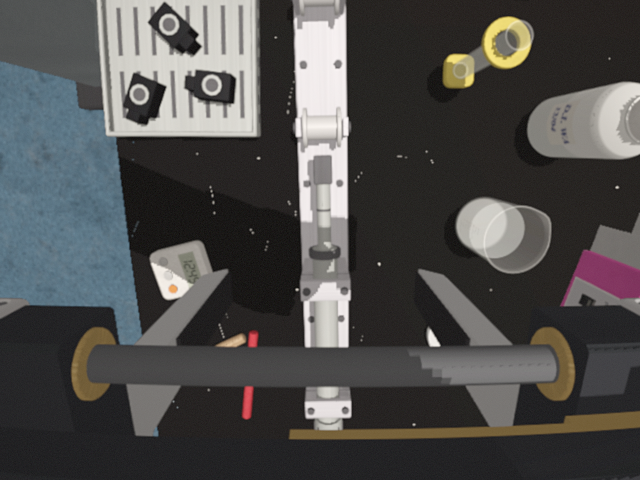

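The wrist view shows the rollers at (322,128) and (320,8), the shaft's drive end at (322,156), and the tube mouth's dark ring at about (325,250). Next I'll get exact values.

```bash
python3 - <<'E'
from h import *
p=dict(np.load("w1.npz")); C=cloud(p); z=p["pixels"]
for v in list(range(2,20,5))+list(range(100,152,6))+list(range(152,180,3))+list(range(180,300,6)):
    row=C[v,290:365]; ok=(row[:,2]>0.03)&(abs(row[:,0]-.576)<.035)
    if ok.sum()<2: continue
    r=row[ok]; zm=r[:,2].max(); t=r[r[:,2]>zm-.006]
    print(v,"y",round(t[:,1].mean(),4),"zm",round(zm,4),"xc",round((t[:,0].min()+t[:,0].max())/2,4),"w",round(np.ptp(t[:,0]),4),ok.sum())
save(p,"w1c",(270,90,380,310),2.6)
E
```

```text
2 y -0.188 zm 0.0583 xc 0.5757 w 0.0372 51
7 y -0.191 zm 0.0549 xc 0.575 w 0.0367 14
12 y -0.1934 zm 0.0478 xc 0.5751 w 0.0374 9
112 y -0.2908 zm 0.0665 xc 0.5759 w 0.0371 10
118 y -0.2969 zm 0.0706 xc 0.5763 w 0.0378 49
124 y -0.3025 zm 0.071 xc 0.5762 w 0.0378 58
130 y -0.3082 zm 0.071 xc 0.5762 w 0.038 57
136 y -0.3138 zm 0.0689 xc 0.5766 w 0.0373 50
142 y -0.3194 zm 0.0647 xc 0.5761 w 0.0369 9
155 y -0.332 zm 0.0815 xc 0.5778 w 0.0125 16
158 y -0.3348 zm 0.0827 xc 0.5764 w 0.0172 19
161 y -0.3376 zm 0.0829 xc 0.5763 w 0.0173 19
164 y -0.3405 zm 0.0831 xc 0.5763 w 0.0173 19
167 y -0.3433 zm 0.083 xc 0.5763 w 0.0173 19
170 y -0.3462 zm 0.083 xc 0.5767 w 0.0163 18
173 y -0.349 zm 0.0838 xc 0.5767 w 0.0164 18
176 y -0.3519 zm 0.0831 xc 0.5767 w 0.0164 18
179 y -0.3548 zm 0.0824 xc 0.5766 w 0.0164 18
180 y -0.3557 zm 0.0831 xc 0.5766 w 0.0165 18
186 y -0.3618 zm 0.0807 xc 0.5771 w 0.0118 14
192 y -0.3677 zm 0.0809 xc 0.577 w 0.0119 14
198 y -0.3736 zm 0.081 xc 0.5769 w 0.0119 14
204 y -0.3796 zm 0.0795 xc 0.5768 w 0.012 14
210 y -0.3855 zm 0.081 xc 0.5778 w 0.012 14
216 y -0.3915 zm 0.0805 xc 0.5777 w 0.0121 14
222 y -0.3977 zm 0.08 xc 0.5771 w 0.0132 14
228 y -0.4037 zm 0.0805 xc 0.5771 w 0.0111 14
234 y -0.41 zm 0.08 xc 0.5775 w 0.0122 14
240 y -0.4162 zm 0.0803 xc 0.5775 w 0.0122 13
246 y -0.4224 zm 0.0808 xc 0.5774 w 0.0123 29
252 y -0.4257 zm 0.0917 xc 0.5773 w 0.0219 32
258 y -0.4319 zm 0.0918 xc 0.5772 w 0.022 25
264 y -0.4392 zm 0.0882 xc 0.5772 w 0.0182 44
270 y -0.4455 zm 0.0885 xc 0.5776 w 0.0193 46
276 y -0.4521 zm 0.0891 xc 0.5805 w 0.0418 48
282 y -0.4552 zm 0.0963 xc 0.5774 w 0.0487 50
288 y -0.4612 zm 0.0995 xc 0.5779 w 0.0479 50
294 y -0.4675 zm 0.0999 xc 0.5779 w 0.0482 48
```

View pics/w1c.png

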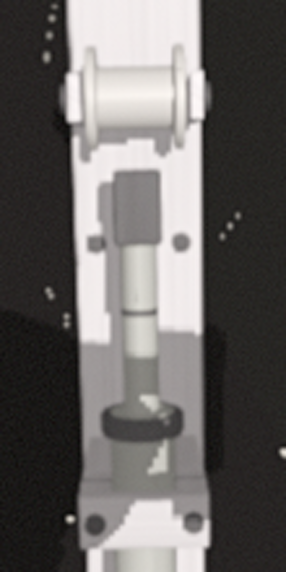

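>>> carry_out([
  [[0.001, 0.005, 0.045], -0.018],
  [[0, 0, 0.045], 0],
  [[0, 0, 0.045], 0],
  [[0, 0, 0.04], 0],
  [[0, 0, 0.02], 0],
  [[0, 0, 0.016], 0],
  [[0, 0, 0], 0],
], grip=0.5)

```text
time_s: 3.75
ee_pos: [0.5749, -0.4055, 0.0663]
ee_rot: [[1.0, 0.005, -0.003], [0.005, -1.0, 0.002], [-0.003, -0.002, -1.0]]
ft_force: [0.3, 0.3, -0.4]
width: 0.503
```

>>> carry_out([
  [[0, 0, 0], 0],
  [[0, 0, 0], 0],
  [[0, 0, 0], 0],
  [[0, 0, 0], 0],
  [[0, 0, 0], 0],
  [[0, 0, 0], 0],
  [[0, 0, 0], 0],
  [[0, 0, 0], 0],
], grip=0, grip_force=45)

```text
time_s: 4.55
ee_pos: [0.5764, -0.4053, 0.0688]
ee_rot: [[1.0, 0.007, 0.001], [0.007, -1.0, -0.0], [0.001, 0.0, -1.0]]
ft_force: [0.6, 0.0, 5.5]
width: 0.136
```

>>> carry_out([
  [[0, -0.01, 0], 0],
  [[0, -0.015, 0], 0],
  [[0, -0.015, 0], 0],
  [[0, -0.012, 0], 0],
  [[0, -0.008, 0], 0],
  [[0, 0, 0], 0],
])

```text
time_s: 5.15
ee_pos: [0.5756, -0.3434, 0.0681]
ee_rot: [[1.0, 0.009, -0.001], [0.009, -1.0, 0.001], [-0.001, -0.001, -1.0]]
ft_force: [-0.1, 2.9, -0.3]
width: 0.136
```

>>> carry_out([
  [[0, 0, 0], 0],
  [[0, 0, 0], 0],
  [[0, 0, 0], 0],
  [[0, 0, 0], 0],
], grip=0.35)

```text
time_s: 5.55
ee_pos: [0.5755, -0.3456, 0.0683]
ee_rot: [[1.0, 0.007, -0.0], [0.007, -1.0, 0.0], [-0.0, -0.0, -1.0]]
ft_force: [0.8, -0.4, -1.2]
width: 0.35
```

>>> carry_out([
  [[0, 0.015, 0], 0],
  [[0, 0.02, 0], 0],
  [[0, 0.015, 0], 0],
  [[0, 0.01, 0], 0],
  [[0, 0, 0], 0],
  [[0, 0, 0], 0],
])

```text
time_s: 6.15
ee_pos: [0.5761, -0.4048, 0.0682]
ee_rot: [[1.0, 0.007, -0.0], [0.007, -1.0, 0.001], [-0.0, -0.001, -1.0]]
ft_force: [0.3, 0.0, -1.0]
width: 0.35
```

>>> carry_out([
  [[0, 0, 0], 0],
  [[0, 0, 0], 0],
  [[0, 0, 0], 0],
  [[0, 0, 0], 0],
  [[0, 0, 0], 0],
], grip=0)

```text
time_s: 6.65
ee_pos: [0.5764, -0.4048, 0.0686]
ee_rot: [[1.0, 0.008, 0.0], [0.008, -1.0, 0.0], [0.0, -0.0, -1.0]]
ft_force: [0.7, 2.6, 3.9]
width: 0.139
```

>>> carry_out([
  [[0, -0.01, 0], 0],
  [[0, -0.015, 0], 0],
  [[0, -0.015, 0], 0],
  [[0, -0.012, 0], 0],
  [[0, -0.008, 0], 0],
  [[0, 0, 0], 0],
])

```text
time_s: 7.25
ee_pos: [0.5758, -0.3436, 0.0684]
ee_rot: [[1.0, 0.009, -0.0], [0.009, -1.0, 0.001], [-0.0, -0.001, -1.0]]
ft_force: [-0.1, -0.3, -3.5]
width: 0.134
```

```bash
python3 - <<'E'
from h import *
p=snapshot("wrist"); save(p,"w2")
p=snapshot("top"); save(p,"t2",(340,180,620,320),2.8)
E
```

```text
(no output)
```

View pics/w2.png

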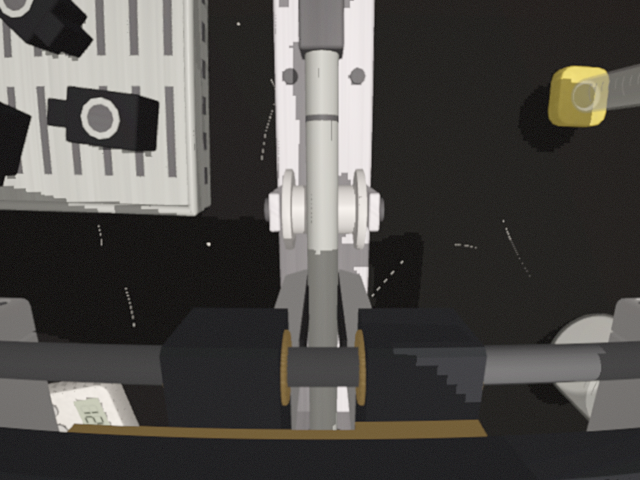

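>>> carry_out([
  [[0, 0, 0], 0],
  [[0, 0, 0], 0],
  [[0, 0, 0], 0],
  [[0, 0.015, 0], 0],
  [[0, 0.02, 0], 0],
  [[0, 0.015, 0], 0],
  [[0, 0.01, 0], 0],
  [[0, 0, 0], 0],
  [[0, 0, 0], 0],
], grip=0.35)

```text
time_s: 8.25
ee_pos: [0.5761, -0.4048, 0.0682]
ee_rot: [[1.0, 0.007, -0.0], [0.007, -1.0, 0.001], [-0.0, -0.001, -1.0]]
ft_force: [0.1, 1.0, 0.2]
width: 0.347
```

>>> carry_out([
  [[0, 0, 0], 0],
  [[0, 0, 0], 0],
  [[0, 0, 0], 0],
  [[0, 0, 0], 0],
  [[0, 0, 0], 0],
], grip=0)

```text
time_s: 8.75
ee_pos: [0.5765, -0.4048, 0.0686]
ee_rot: [[1.0, 0.008, 0.0], [0.008, -1.0, 0.0], [0.0, -0.0, -1.0]]
ft_force: [1.7, 2.1, 2.5]
width: 0.136
```

>>> carry_out([
  [[0, -0.01, 0], 0],
  [[0, -0.015, 0], 0],
  [[0, -0.015, 0], 0],
  [[0, -0.012, 0], 0],
  [[0, -0.006, 0], 0],
  [[0, 0, 0], 0],
])

```text
time_s: 9.35
ee_pos: [0.5758, -0.3459, 0.0683]
ee_rot: [[1.0, 0.008, -0.0], [0.008, -1.0, 0.001], [-0.0, -0.001, -1.0]]
ft_force: [0.4, 0.8, -2.3]
width: 0.142
```

```bash
python3 - <<'E'
from h import *
p=snapshot("wrist"); save(p,"w3")
E
```

```text
(no output)
```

View pics/w3.png

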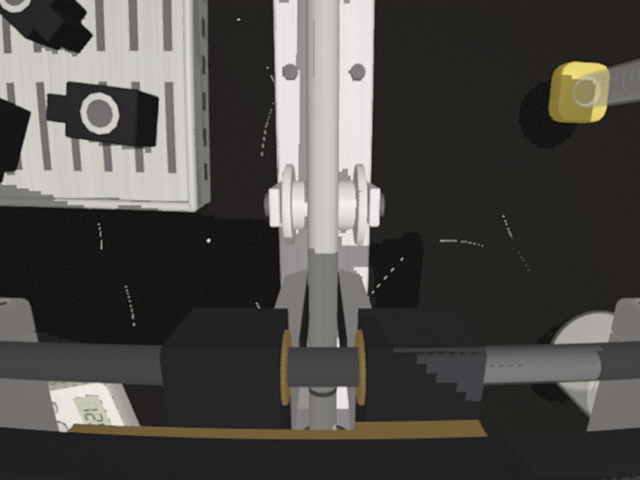

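>>> carry_out([
  [[0, 0, 0], 0],
  [[0, 0, 0], 0],
  [[0, 0, 0], 0],
  [[0, 0, -0.03], 0],
  [[0, 0, -0.04], 0],
  [[0, 0, -0.04], 0],
  [[0, -0.03, -0.03], 0],
  [[0, -0.03, 0], 0],
  [[0, -0.019, 0], 0],
  [[0, 0, 0], 0],
], grip=0.4)

```text
time_s: 10.4
ee_pos: [0.5754, -0.2656, 0.2083]
ee_rot: [[1.0, 0.01, -0.0], [0.01, -1.0, 0.001], [-0.0, -0.001, -1.0]]
ft_force: [1.4, -0.3, 0.1]
width: 0.401
```

```bash
python3 - <<'E'
from h import *
print(monitor.get_state()["ee_pos"])
p=snapshot("wrist"); save(p,"w4"); C=cloud(p)
for v in list(range(2,300,12)):
    row=C[v,270:380]; ok=(row[:,2]>0.03)&(abs(row[:,0]-.576)<.035)
    if ok.sum()<2: continue
    r=row[ok]; zm=r[:,2].max(); t=r[r[:,2]>zm-.006]
    print(v,"y",round(t[:,1].mean(),4),"zm",round(zm,4),"xc",round((t[:,0].min()+t[:,0].max())/2,4),"w",round(np.ptp(t[:,0]),4),ok.sum())
p=snapshot("top"); save(p,"t4",(340,180,620,320),2.8)
E
```

```text
[ 0.57535245 -0.26556683  0.20827275]
2 y -0.0914 zm 0.0854 xc 0.6091 w 0.0037 44
14 y -0.0989 zm 0.0826 xc 0.6081 w 0.0053 42
26 y -0.1073 zm 0.0838 xc 0.6083 w 0.0053 43
38 y -0.1154 zm 0.0829 xc 0.6076 w 0.0059 41
50 y -0.1243 zm 0.0855 xc 0.6089 w 0.003 42
62 y -0.1322 zm 0.0835 xc 0.6087 w 0.0031 42
74 y -0.1342 zm 0.0481 xc 0.5964 w 0.0272 35
98 y -0.1573 zm 0.0745 xc 0.5728 w 0.0177 24
110 y -0.1663 zm 0.0745 xc 0.5728 w 0.0178 46
122 y -0.1753 zm 0.0747 xc 0.5729 w 0.0179 69
134 y -0.1842 zm 0.0723 xc 0.573 w 0.0136 58
146 y -0.1935 zm 0.0729 xc 0.5731 w 0.012 28
158 y -0.2028 zm 0.0733 xc 0.5731 w 0.012 18
170 y -0.2123 zm 0.073 xc 0.5737 w 0.0129 17
182 y -0.2218 zm 0.0744 xc 0.5733 w 0.0122 17
194 y -0.2315 zm 0.0745 xc 0.5734 w 0.0122 17
206 y -0.2411 zm 0.0749 xc 0.5735 w 0.0123 17
218 y -0.251 zm 0.0754 xc 0.5736 w 0.0124 17
230 y -0.261 zm 0.0753 xc 0.5737 w 0.0125 17
242 y -0.2711 zm 0.0757 xc 0.5738 w 0.0126 17
254 y -0.2813 zm 0.0761 xc 0.5738 w 0.0126 28
266 y -0.2916 zm 0.0774 xc 0.5739 w 0.011 64
278 y -0.256 zm 0.2101 xc 0.5763 w 0.0511 94
290 y -0.2563 zm 0.2244 xc 0.5763 w 0.0469 63
```

View pics/w4.png

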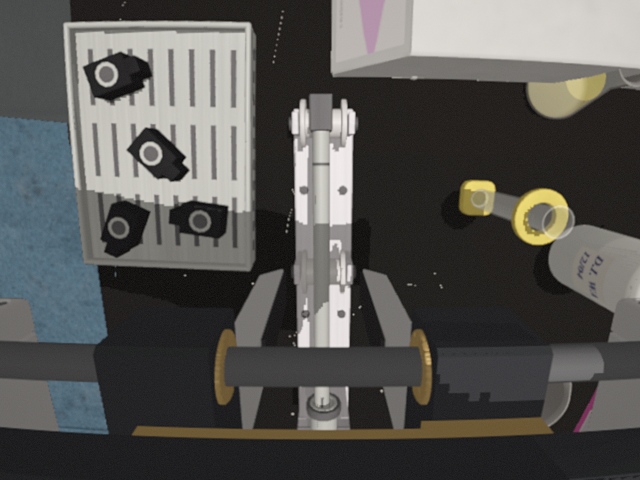

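View pics/t4.png

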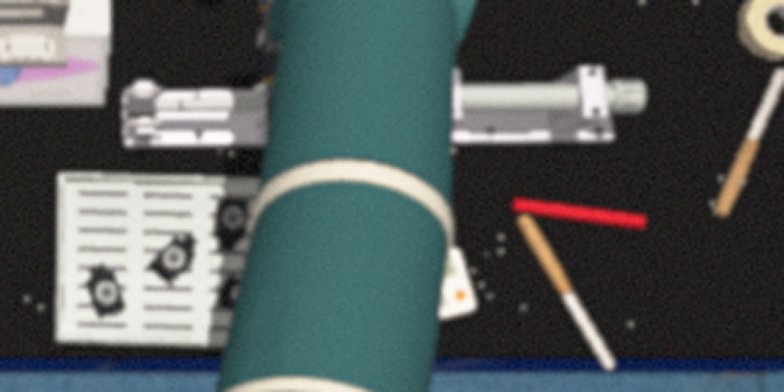

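>>> carry_out([
  [[-0.002, 0, 0.03], 0],
  [[0, 0, 0.04], 0],
  [[0, 0, 0.04], 0],
  [[0, 0, 0.02], 0],
  [[0, 0, 0.014], 0],
  [[0, 0, 0], 0],
])

```text
time_s: 11.1
ee_pos: [0.572, -0.2688, 0.0624]
ee_rot: [[1.0, 0.006, -0.003], [0.006, -1.0, 0.001], [-0.003, -0.001, -1.0]]
ft_force: [0.6, -0.2, 0.5]
width: 0.396
```

>>> carry_out([
  [[0, 0, 0], 0],
  [[0, 0, 0], 0],
  [[0, 0, 0], 0],
  [[0, 0, 0], 0],
  [[0, 0, 0], 0],
  [[0, -0.006, 0], 0],
  [[0, -0.006, 0], 0],
  [[0, -0.005, 0], 0],
  [[0, 0, 0], 0],
], grip=0)

```text
time_s: 12.0
ee_pos: [0.5729, -0.2497, 0.0643]
ee_rot: [[1.0, 0.008, -0.001], [0.008, -1.0, 0.001], [-0.001, -0.001, -1.0]]
ft_force: [0.5, 2.0, -1.4]
width: 0.136
```

>>> carry_out([
  [[0, 0, 0], 0],
  [[0, 0, 0], 0],
  [[0, 0, 0], 0],
  [[0, 0.006, 0], 0],
  [[0, 0.006, 0], 0],
  [[0, 0.005, 0], 0],
  [[0, 0, 0], 0],
], grip=0.4)

```text
time_s: 12.7
ee_pos: [0.5728, -0.2696, 0.0643]
ee_rot: [[1.0, 0.006, -0.0], [0.006, -1.0, -0.0], [-0.0, 0.0, -1.0]]
ft_force: [0.3, 0.1, 0.3]
width: 0.397
```

```bash
python3 - <<'E'
from h import *
print(monitor.get_state()["ee_pos"])
p=snapshot("wrist"); save(p,"w5"); C=cloud(p)
for v in list(range(2,200,6)):
    row=C[v,270:380]; ok=(row[:,2]>0.03)&(abs(row[:,0]-.576)<.035)
    if ok.sum()<2: continue
    r=row[ok]; zm=r[:,2].max(); t=r[r[:,2]>zm-.006]
    print(v,"y",round(t[:,1].mean(),4),"zm",round(zm,4),"xc",round((t[:,0].min()+t[:,0].max())/2,4),"w",round(np.ptp(t[:,0]),4),ok.sum())
p=snapshot("scene"); save(p,"s5",(380,180,640,340),3)
E
```

```text
[ 0.57283935 -0.2695707   0.06432913]
2 y -0.144 zm 0.0722 xc 0.5716 w 0.0174 79
8 y -0.1462 zm 0.0714 xc 0.5718 w 0.0178 54
14 y -0.1485 zm 0.0715 xc 0.5719 w 0.0178 45
20 y -0.1508 zm 0.0717 xc 0.5719 w 0.0178 46
26 y -0.1531 zm 0.0718 xc 0.5719 w 0.0179 45
32 y -0.1554 zm 0.0721 xc 0.5719 w 0.0179 46
38 y -0.1576 zm 0.072 xc 0.5716 w 0.0176 45
44 y -0.16 zm 0.0724 xc 0.5719 w 0.017 44
50 y -0.1622 zm 0.0725 xc 0.5719 w 0.0172 65
56 y -0.1637 zm 0.0707 xc 0.5721 w 0.0148 68
62 y -0.1661 zm 0.0699 xc 0.5719 w 0.012 65
68 y -0.1684 zm 0.0697 xc 0.5719 w 0.0129 102
74 y -0.1709 zm 0.0705 xc 0.5722 w 0.0124 110
80 y -0.173 zm 0.0698 xc 0.5751 w 0.0361 109
86 y -0.1755 zm 0.0702 xc 0.572 w 0.013 110
92 y -0.1779 zm 0.0706 xc 0.5722 w 0.0126 109
98 y -0.1803 zm 0.0705 xc 0.572 w 0.013 110
104 y -0.1827 zm 0.0709 xc 0.572 w 0.013 109
110 y -0.1851 zm 0.0717 xc 0.572 w 0.0121 106
116 y -0.1875 zm 0.0713 xc 0.5718 w 0.0127 87
122 y -0.1899 zm 0.0714 xc 0.5723 w 0.0135 59
128 y -0.1923 zm 0.0722 xc 0.5723 w 0.0126 56
134 y -0.1948 zm 0.0713 xc 0.5721 w 0.0132 47
140 y -0.1972 zm 0.0711 xc 0.5723 w 0.0128 33
146 y -0.1997 zm 0.0715 xc 0.5723 w 0.0128 33
152 y -0.2021 zm 0.0721 xc 0.5723 w 0.0119 33
158 y -0.2046 zm 0.0721 xc 0.5726 w 0.0124 33
164 y -0.2071 zm 0.0718 xc 0.5721 w 0.0124 32
170 y -0.2096 zm 0.0724 xc 0.5726 w 0.0125 32
176 y -0.2121 zm 0.0718 xc 0.5724 w 0.013 32
182 y -0.2146 zm 0.0724 xc 0.5724 w 0.012 32
188 y -0.2171 zm 0.0731 xc 0.5724 w 0.0121 32
194 y -0.2197 zm 0.0727 xc 0.5726 w 0.0127 31
```

View pics/s5.png

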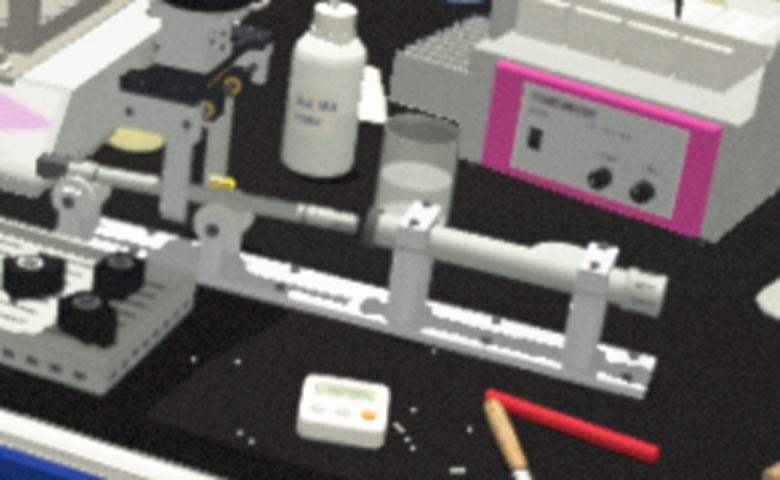

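View pics/w5.png

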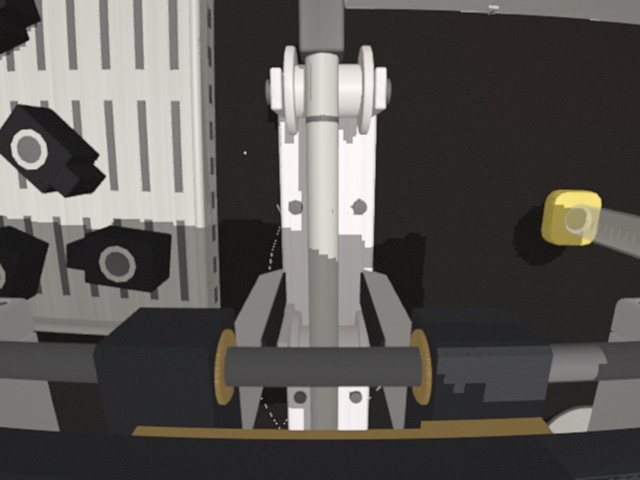

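>>> carry_out([
  [[0, -0.007, 0], 0],
  [[0, 0, 0], 0],
  [[0, 0, 0], 0],
])

```text
time_s: 13.1
ee_pos: [0.5732, -0.2607, 0.0645]
ee_rot: [[1.0, 0.008, -0.0], [0.008, -1.0, 0.0], [-0.0, -0.0, -1.0]]
ft_force: [0.3, 0.6, -0.7]
width: 0.4
```

>>> carry_out([
  [[0, 0, 0], 0],
  [[0, 0, 0], 0],
  [[0, 0, 0], 0],
  [[0, 0, 0], 0],
  [[0, 0, 0], 0],
  [[0, 0, 0], 0],
], grip=0, grip_force=55)

```text
time_s: 13.7
ee_pos: [0.5731, -0.2613, 0.0644]
ee_rot: [[1.0, 0.007, 0.0], [0.007, -1.0, 0.0], [0.0, -0.0, -1.0]]
ft_force: [1.0, 0.3, 0.6]
width: 0.148
```

>>> carry_out([
  [[0, 0, -0.005], 0],
  [[0, 0, -0.01], 0],
  [[0, 0, -0.015], 0],
  [[-0.01, 0, -0.015], 0],
  [[-0.02, 0, -0.02], 0],
  [[-0.03, 0, -0.01], 0],
  [[-0.03, 0, -0.005], 0],
  [[-0.02, 0, 0], 0],
])

```text
time_s: 14.5
ee_pos: [0.4618, -0.2625, 0.1464]
ee_rot: [[1.0, 0.006, 0.001], [0.006, -1.0, -0.001], [0.001, 0.002, -1.0]]
ft_force: [1.1, -0.4, -1.2]
width: 0.135
```

```bash
python3 - <<'E'
from h import *
print(monitor.get_state()["ee_pos"])
p=snapshot("wrist"); save(p,"w6"); C=cloud(p)
p=snapshot("scene"); save(p,"s6",(380,160,640,320),3)
E
```

```text
[ 0.46176323 -0.26247065  0.14642758]
```

View pics/s6.png

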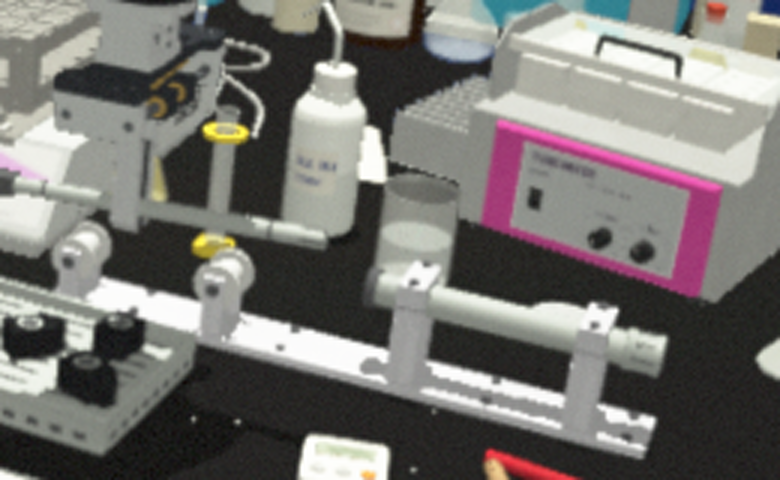

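View pics/w6.png

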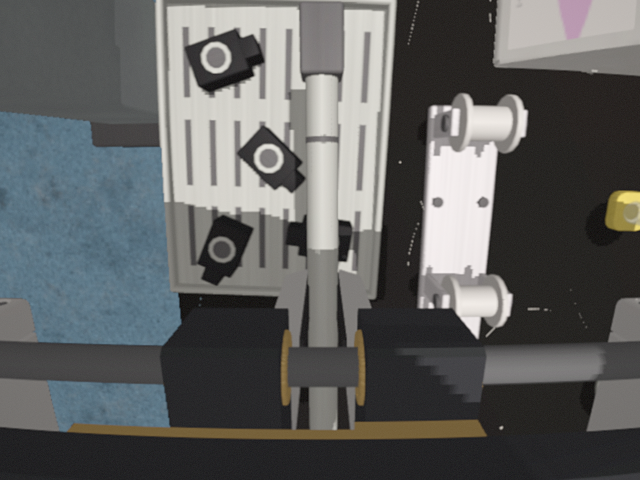

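```bash
python3 - <<'E'
from h import *
p=dict(np.load("top1.npz")); C=np.load("C1.npy")
m=(C[...,0]>0.34)&(C[...,0]<0.5)&(C[...,1]>0.04)&(C[...,1]<0.35)&(C[...,2]>0.03)
n,l,st,ce=cv2.connectedComponentsWithStats(m.astype(np.uint8))
for i in range(1,n):
    q=C[l==i]; print(st[i],q.min(0).round(4),q.max(0).round(4),q.mean(0).round(4))
save(p,"tray",(195,235,325,310),6)
# cutouts: dark-ish grey pixels on tray
g=cv2.cvtColor(p["pixels"],cv2.COLOR_RGB2GRAY)
roi=np.zeros_like(g); roi[248:274,205:315]=1
mm=((g<190)&(roi>0)).astype(np.uint8)
n,l,st,ce=cv2.connectedComponentsWithStats(mm)
for i in range(1,n):
    if st[i,4]>30: print(st[i],ce[i],onplane(p,[ce[i]],.016))
E
```

```text
[224 277   8  20 117] [0.3574 0.269  0.0316] [0.4081 0.2841 0.0596] [0.3832 0.2755 0.0468]
[283 278   7  19 104] [0.3551 0.1091 0.0327] [0.4046 0.1245 0.0576] [0.3803 0.1163 0.0474]
[210 252  11  17 146] [215.04109589 260.76027397] [[0.45834339 0.32014249 0.016     ]]
[232 253  11  16 141] [236.87943262 261.15602837] [[0.45715594 0.25857543 0.016     ]]
[254 253  11  17 137] [258.81021898 261.39416058] [[0.45642003 0.19670897 0.016     ]]
[276 253  10  17 142] [280.77464789 261.74647887] [[0.45535834 0.13469369 0.016     ]]
[299 254   9  16 133] [302.97744361 262.04511278] [[0.45445085 0.07197128 0.016     ]]
```

View pics/tray.png

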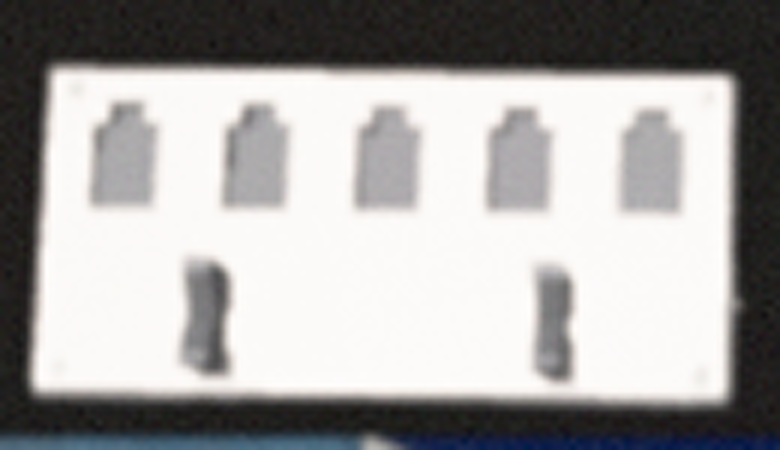

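>>> carry_out([
  [[-0.01, -0.02, -0.01], 0],
  [[-0.01, -0.04, -0.02], 0],
  [[-0.01, -0.045, -0.02], 0],
  [[-0.01, -0.045, -0.02], 0.005],
  [[-0.01, -0.045, -0.01], 0.005],
  [[-0.01, -0.04, 0], 0.005],
  [[-0.01, -0.03, 0], 0.008],
  [[-0.01, -0.02, 0], 0],
  [[0, 0, 0], 0],
  [[0, 0, 0], 0],
])

```text
time_s: 15.6
ee_pos: [0.3832, 0.0227, 0.2251]
ee_rot: [[1.0, -0.015, 0.001], [-0.015, -1.0, -0.0], [0.001, 0.0, -1.0]]
ft_force: [0.8, -0.4, -2.0]
width: 0.133
```

```bash
python3 - <<'E'
from h import *
s=monitor.get_state();print(s["ee_pos"],s["ee_rot"][:,0] if hasattr(s["ee_rot"],'shape') else s["ee_rot"])
p=snapshot("wrist"); save(p,"w7"); np.savez("w7",**p); C=cloud(p)
m=(C[...,0]>0.33)&(C[...,0]<0.43)&(C[...,1]>0.04)&(C[...,1]<0.35)&(C[...,2]>0.03)&(C[...,2]<0.065)
n,l,st,ce=cv2.connectedComponentsWithStats(m.astype(np.uint8))
for i in range(1,n):
    if st[i,4]<40: continue
    q=C[l==i]; print(st[i],q.min(0).round(4),q.max(0).round(4),q.mean(0).round(4))
E
```

```text
[0.38315307 0.02267302 0.22507329] [ 0.99988915 -0.01483392  0.0012802 ]
[290 110  16  19 290] [0.3562 0.1118 0.031 ] [0.3696 0.1262 0.0551] [0.363  0.1185 0.0509]
[338 110  10  19 169] [0.3983 0.1112 0.0322] [0.4064 0.1256 0.0553] [0.4019 0.118  0.0521]
```

View pics/w7.png

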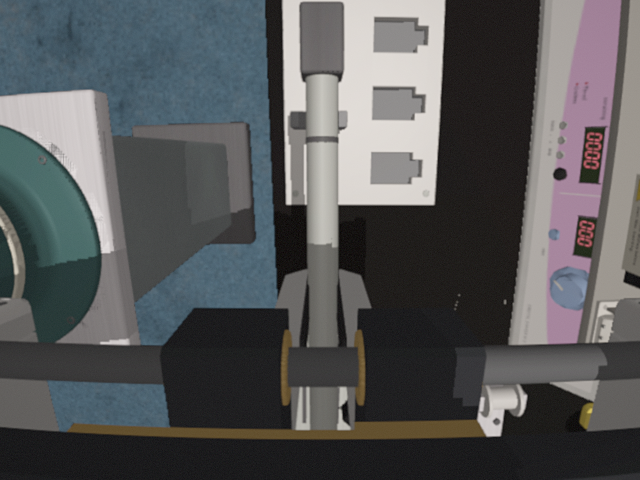

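>>> carry_out([
  [[0, -0.04, 0], 0],
  [[0, -0.045, 0], 0],
  [[0, -0.045, 0.01], 0],
  [[0, -0.03, 0.02], 0],
  [[0, -0.013, 0.03], 0],
  [[0, 0, 0.03], 0],
  [[0, 0, 0.03], 0],
  [[0, 0, 0.02], 0],
  [[0, 0, 0], 0],
  [[0, 0, 0], 0],
])

```text
time_s: 16.65
ee_pos: [0.386, 0.1954, 0.0847]
ee_rot: [[1.0, -0.017, -0.0], [-0.017, -1.0, 0.0], [-0.0, -0.0, -1.0]]
ft_force: [-0.3, -0.3, -2.6]
width: 0.135
```

```bash
python3 - <<'E'
from h import *
s=monitor.get_state();print(s["ee_pos"],s["ee_rot"][:,0])
p=snapshot("wrist"); save(p,"w8"); C=cloud(p)
# shaft profile
for v in range(5,280,15):
    row=C[v,280:370]; ok=(row[:,2]>0.06)&(row[:,2]<.13)
    if ok.sum()<3: continue
    r=row[ok]; print(v,"y",r[:,1].mean().round(4),"zm",np.percentile(r[:,2],90).round(4),"xc",((r[:,0].min()+r[:,0].max())/2).round(4))
m=(C[...,0]>0.33)&(C[...,0]<0.43)&(C[...,1]>0.04)&(C[...,1]<0.35)&(C[...,2]>0.03)&(C[...,2]<0.058)
n,l,st,ce=cv2.connectedComponentsWithStats(m.astype(np.uint8))
for i in range(1,n):
    if st[i,4]<40: continue
    q=C[l==i]; print(st[i],q.min(0).round(4),q.max(0).round(4),q.mean(0).round(4))
p=snapshot("top"); save(p,"t8",(180,190,480,320),2.6)
E
```

```text
[0.38597233 0.19537928 0.08471031] [ 9.99861336e-01 -1.66462280e-02 -4.60885101e-04]
5 y 0.32 zm 0.0906 xc 0.3877
20 y 0.3143 zm 0.091 xc 0.3878
35 y 0.3085 zm 0.0915 xc 0.3877
50 y 0.3029 zm 0.0915 xc 0.3876
65 y 0.2971 zm 0.0919 xc 0.3875
80 y 0.2922 zm 0.0894 xc 0.3872
95 y 0.2859 zm 0.0903 xc 0.3871
110 y 0.2799 zm 0.0906 xc 0.387
125 y 0.2738 zm 0.0901 xc 0.3869
140 y 0.2677 zm 0.0913 xc 0.387
155 y 0.2616 zm 0.0916 xc 0.3866
170 y 0.2553 zm 0.0917 xc 0.3866
185 y 0.249 zm 0.0918 xc 0.3865
200 y 0.2426 zm 0.092 xc 0.3866
215 y 0.2362 zm 0.0924 xc 0.3865
230 y 0.2296 zm 0.0929 xc 0.3864
245 y 0.2229 zm 0.0935 xc 0.3862
260 y 0.2161 zm 0.0936 xc 0.3861
275 y 0.2067 zm 0.0934 xc 0.3861
[ 266  107   40   30 1129] [0.3586 0.2717 0.0312] [0.3782 0.2859 0.0555] [0.3684 0.2785 0.0492]
[338 107  26  30 765] [0.3954 0.2713 0.031 ] [0.4082 0.2853 0.0547] [0.4017 0.2779 0.0514]
[298 387  11  13  94] [0.3692 0.1116 0.0419] [0.3754 0.1203 0.0488] [0.3722 0.1155 0.0456]
[337 387  11  17 152] [0.3937 0.1109 0.0487] [0.3997 0.1238 0.0548] [0.3967 0.1171 0.0516]
```

View pics/t8.png

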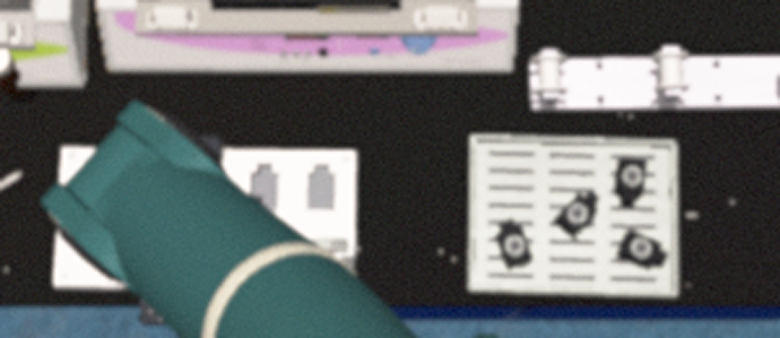

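View pics/w8.png

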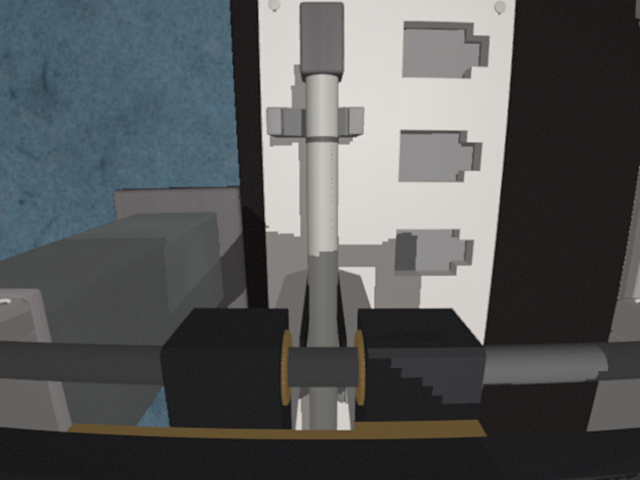

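>>> carry_out([
  [[-0.0035, -0.004, 0.01], 0],
  [[0, 0, 0.015], 0],
  [[0, 0, 0.008], 0],
  [[0, 0, 0.004], 0],
  [[0, 0, 0], 0],
  [[0, 0, 0], 0],
])

```text
time_s: 17.35
ee_pos: [0.3823, 0.1996, 0.0478]
ee_rot: [[1.0, -0.016, 0.001], [-0.016, -1.0, 0.0], [0.001, -0.0, -1.0]]
ft_force: [-0.7, -0.0, -2.2]
width: 0.132
```

>>> carry_out([
  [[0, 0, 0.002], 0],
  [[0, 0, 0.002], 0],
  [[0, 0, 0], 0],
  [[0, 0, 0], 0],
])

```text
time_s: 17.75
ee_pos: [0.3824, 0.1995, 0.0437]
ee_rot: [[1.0, -0.016, 0.001], [-0.016, -1.0, -0.0], [0.001, 0.0, -1.0]]
ft_force: [-3.5, -3.0, 11.9]
width: 0.133
```

>>> carry_out([
  [[0, 0, 0], 0],
  [[0, 0, 0], 0],
  [[0, 0, 0], 0],
  [[0, 0, 0], 0],
  [[0, 0, -0.02], 0],
  [[0, 0, -0.03], 0],
  [[0, 0, -0.04], 0],
  [[0, 0.03, -0.04], 0],
  [[0, 0.04, -0.03], 0],
  [[0, 0.04, 0], 0],
], grip=0.4)

```text
time_s: 18.75
ee_pos: [0.3816, 0.0889, 0.2065]
ee_rot: [[1.0, -0.015, 0.006], [-0.015, -1.0, 0.0], [0.006, -0.0, -1.0]]
ft_force: [1.4, -0.4, -0.4]
width: 0.401
```

>>> carry_out([
  [[0.005, 0.045, 0], 0],
  [[0.005, 0.045, 0], 0],
  [[0.005, 0.045, 0], 0],
  [[0.005, 0.045, 0], 0],
  [[0.005, 0.03, 0], 0],
  [[0.005, 0.02, 0], 0],
  [[0, 0, 0], 0],
])

```text
time_s: 19.45
ee_pos: [0.4067, -0.1432, 0.203]
ee_rot: [[1.0, -0.019, -0.0], [-0.019, -1.0, 0.0], [-0.0, -0.0, -1.0]]
ft_force: [-0.6, 0.7, 0.5]
width: 0.399
```

```bash
python3 - <<'E'
from h import *
s=monitor.get_state();print(s["ee_pos"],s["ee_rot"][:,0],s["joints"])
p=snapshot("wrist"); save(p,"w9"); np.savez("w9",**p)
p=snapshot("top"); save(p,"t9",(180,190,480,320),2.6); np.savez("t9",**p); C=cloud(p)
m=(C[...,0]>0.36)&(C[...,0]<0.41)&(C[...,1]>0.0)&(C[...,1]<0.38)&(C[...,2]>0.035)&(C[...,2]<.08)
q=C[m]; print(q[:,1].min(),q[:,1].max())
for y in np.arange(0.02,0.36,0.02):
    r=q[(q[:,1]>y)&(q[:,1]<y+.02)]
    if len(r)>3: t=r[r[:,2]>r[:,2].max()-.006];print(round(y+.01,2),len(r),r[:,2].max().round(4),t[:,0].mean().round(4))
E
```

```text
[ 0.40665719 -0.14318276  0.20303814] [ 9.99812478e-01 -1.93643486e-02 -1.75467089e-04] [ 0.70728996  0.10657163 -0.46475159  2.07445046  0.05753658  0.9727874
  0.19302086]
0.04506608693699339 0.32391476531678387
0.05 29 0.0571 0.379
0.07 35 0.0601 0.3793
0.09 40 0.0601 0.3802
0.11 83 0.0586 0.3823
0.13 49 0.0578 0.3788
0.15 39 0.0593 0.3807
0.17 36 0.0573 0.38
0.19 35 0.0599 0.3812
0.21 44 0.0564 0.3812
0.23 40 0.0626 0.3801
0.25 34 0.0594 0.3814
0.27 97 0.0587 0.3824
0.29 62 0.0611 0.3822
0.31 50 0.0607 0.3825
0.33 11 0.0579 0.3803
```

View pics/t9.png

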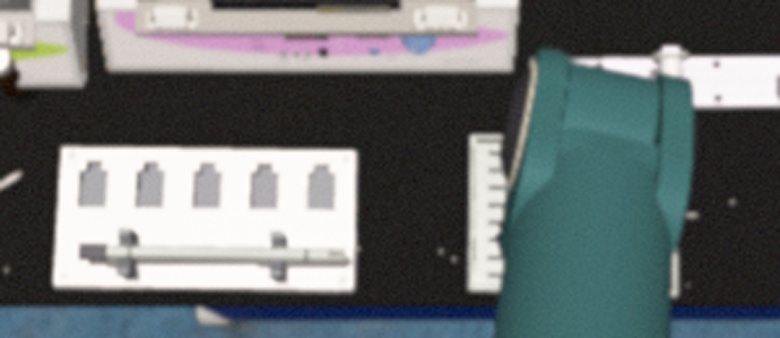

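View pics/w9.png

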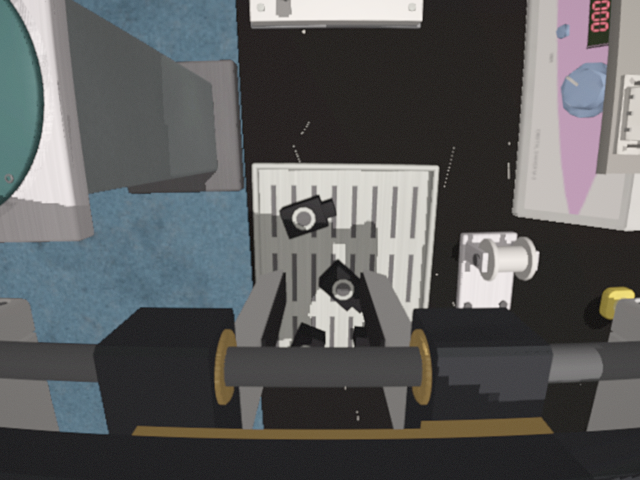

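>>> carry_out([
  [[0, 0.045, 0], 0],
  [[0, 0.045, 0], 0],
  [[0.005, 0.045, -0.01], 0],
  [[0.01, 0.035, -0.02], 0],
  [[0, 0.03, -0.02], 0],
  [[0, 0, 0], 0],
], grip=0.6)

```text
time_s: 20.15
ee_pos: [0.4188, -0.344, 0.2551]
ee_rot: [[1.0, -0.019, 0.002], [-0.019, -1.0, -0.002], [0.002, 0.002, -1.0]]
ft_force: [-0.3, 0.8, -0.6]
width: 0.6
```

```bash
cat > blk.py <<'E'
from h import *
from scipy.optimize import minimize
def template(res=0.0005):
    pass
def find(p,zlo=0.037,zhi=0.056,box=(0.34,0.52,-0.31,-0.08),ztop=0.046,verbose=True):
    C=cloud(p); m=(C[...,2]>zlo)&(C[...,2]<zhi)&(C[...,0]>box[0])&(C[...,0]<box[1])&(C[...,1]>box[2])&(C[...,1]<box[3])
    m=cv2.morphologyEx(m.astype(np.uint8),cv2.MORPH_OPEN,np.ones((3,3)))
    n,l,st,ce=cv2.connectedComponentsWithStats(m)
    out=[]
    for i in range(1,n):
        if st[i,4]<60: continue
        vv,uu=np.nonzero(l==i); P=onplane(p,np.c_[uu,vv],ztop)[:,:2]
        A=cv2.contourArea(cv2.convexHull(P.astype(np.float32)*1000))
        if A<500: continue
        # rasterise filled contour in metric image 0.25mm
        o=P.mean(0)-0.04; s=4000
        cs,_=cv2.findContours((l==i).astype(np.uint8),cv2.RETR_EXTERNAL,cv2.CHAIN_APPROX_NONE)
        c=max(cs,key=cv2.contourArea).reshape(-1,2)
        Q=(onplane(p,c,ztop)[:,:2]-o)*s
        M=np.zeros((320,320),np.uint8); cv2.fillPoly(M,[Q.round().astype(np.int32)],1)
        Mf=cv2.GaussianBlur(M.astype(np.float32),(0,0),2)
        shape=np.array([[-19,-14],[19,-14],[19,-7],[29,-7],[29,7],[19,7],[19,14],[-19,14]])/1000
        def cost(x):
            R=np.array([[np.cos(x[2]),-np.sin(x[2])],[np.sin(x[2]),np.cos(x[2])]])
            T=((shape@R.T)+x[:2]/1000-o)*s
            B=np.zeros((320,320),np.uint8); cv2.fillPoly(B,[(T*16).round().astype(np.int32)],1,shift=4)
            Bf=cv2.GaussianBlur(B.astype(np.float32),(0,0),2)
            return np.minimum(Bf,Mf).sum()*-1/np.maximum(Bf,Mf).sum()
        best=None
        for th in np.arange(0,2*np.pi,np.pi/8):
            x0=np.r_[P.mean(0)*1000-5*np.array([np.cos(th),np.sin(th)])*0.5,th]
            c0=cost(x0)
            if best is None or c0<best[0]: best=(c0,x0) if best is None else min(best,(c0,x0),key=lambda t:t[0])
        cand=[]
        for th in (best[1][2],best[1][2]+np.pi,best[1][2]+np.pi/2,best[1][2]-np.pi/2):
            x0=np.r_[best[1][:2],th]
            sim=np.array([x0,x0+[4,0,0],x0+[0,4,0],x0+[0,0,.2]])
            r=minimize(cost,x0,method="Nelder-Mead",options=dict(initial_simplex=sim,xatol=.05,fatol=1e-4))
            cand.append((r.fun,r.x))
        f,x=min(cand,key=lambda t:t[0])
        d=dict(x=x[0]/1000,y=x[1]/1000,th=(x[2]+np.pi)%(2*np.pi)-np.pi,iou=-f,n=int(st[i,4]),px=ce[i])
        out.append(d)
        if verbose: print({k:np.round(v,4).tolist() if k!='n' else v for k,v in d.items()})
    return out
E
python3 - <<'E'
from blk import *
s=monitor.get_state();print(s["ee_pos"],s["ee_rot"][:,0],s["joints"])
p=snapshot("wrist"); save(p,"w10"); np.savez("w10",**p)
find(p)
for r in regions_of(p,"block_0_mid"): print(r["score"],r["pixel"],r["mask"].sum())
p=dict(np.load("top1.npz")); find(p)
E
```

```text
[ 0.41880511 -0.34403538  0.25514437] [ 0.99982196 -0.0187425   0.00218127] [ 0.90304038  0.24931765 -0.32194768  1.7733821   0.0870474   1.12972829
  0.53464944]
{'x': 0.424, 'y': -0.2004, 'th': -0.7749, 'iou': 0.9709, 'n': 1475, 'px': [326.661, 71.4142]}
{'x': 0.4641, 'y': -0.2597, 'th': 2.995, 'iou': 0.9614, 'n': 1331, 'px': [363.8159, 132.3651]}
{'x': 0.3875, 'y': -0.2665, 'th': -1.9914, 'iou': 0.9724, 'n': 1315, 'px': [287.5034, 143.7688]}
0.72 [285.8, 144.3] 1294
{'x': 0.4628, 'y': -0.2597, 'th': 3.0342, 'iou': 0.8845, 'n': 161, 'px': [422.118, 258.4037]}
{'x': 0.4221, 'y': -0.2008, 'th': -0.7821, 'iou': 0.8717, 'n': 156, 'px': [401.7756, 271.109]}
{'x': 0.3887, 'y': -0.134, 'th': 0.2738, 'iou': 0.8577, 'n': 158, 'px': [376.9747, 282.9937]}
{'x': 0.3863, 'y': -0.2663, 'th': -1.9934, 'iou': 0.8949, 'n': 167, 'px': [426.3892, 285.1078]}
```

View pics/w10.png

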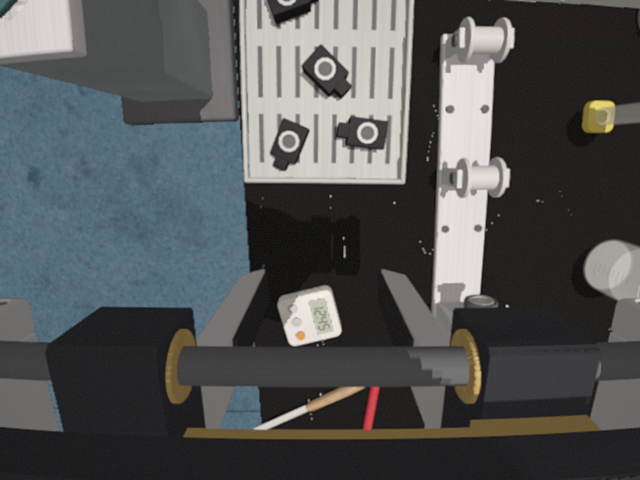

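```bash
cat > go.py <<'E'
import sys
from h import *
# usage go.py x y z phi : turn needed about tool z, then shift in tool axes after turn
def go(x,y,z,phi,s=None):
    s=s or monitor.get_state(); R=np.array(s["ee_rot"]); c=np.arctan2(R[1,0],R[0,0])
    d=(phi-c+np.pi)%(2*np.pi)-np.pi
    full=phi-c
    xa=np.array([np.cos(phi),np.sin(phi),0]); ya=np.array([np.sin(phi),-np.cos(phi),0])
    v=np.array([x,y,z])-np.array(s["ee_pos"])
    print("phi now %.3f turn %.3f (nowrap %.3f) shift %.4f %.4f %.4f j7 %.2f t %.1f"%(c,-d,-full,v@xa,v@ya,-v[2],s["joints"][6],s["time_s"]))
if __name__=="__main__": go(*map(float,sys.argv[1:5]))
E
python3 go.py 0.3875 -0.2665 0.12 -0.420
```

```text
phi now -0.015 turn 0.405 (nowrap 0.405) shift -0.0585 -0.0546 0.1331 j7 0.53 t 20.2
```

>>> carry_out([
  [[0, 0, 0], 0.135],
  [[0, 0, 0], 0.135],
  [[0, 0, 0], 0.135],
  [[-0.02, -0.02, 0.02], 0],
  [[-0.02, -0.02, 0.04], 0],
  [[-0.018, -0.015, 0.04], 0],
  [[0, 0, 0.033], 0],
  [[0, 0, 0], 0],
  [[0, 0, 0], 0],
], grip=0.55)

```text
time_s: 21.15
ee_pos: [0.3882, -0.2664, 0.1208]
ee_rot: [[0.913, -0.407, -0.0], [-0.407, -0.913, 0.001], [-0.001, -0.0, -1.0]]
ft_force: [0.3, -0.3, 0.9]
width: 0.549
```

```bash
python3 go.py 0.3875 -0.2665 0.047 -0.420; python3 - <<'E'
from h import *
p=snapshot("wrist"); save(p,"w11")
E
```

```text
phi now -0.420 turn 0.000 (nowrap 0.000) shift -0.0006 0.0004 0.0738 j7 0.01 t 21.1
```

View pics/w11.png

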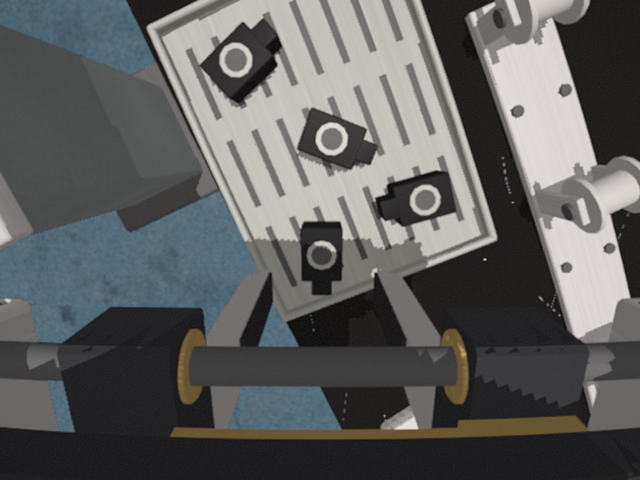

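>>> carry_out([
  [[0, 0, 0.03], 0],
  [[0, 0, 0.025], 0],
  [[0, 0, 0.013], 0],
  [[0, 0, 0.006], 0],
  [[0, 0, 0], 0],
  [[0, 0, 0], 0],
])

```text
time_s: 21.8
ee_pos: [0.3885, -0.2676, 0.0473]
ee_rot: [[0.913, -0.409, 0.001], [-0.409, -0.913, -0.001], [0.001, 0.0, -1.0]]
ft_force: [0.4, -0.4, 0.2]
width: 0.552
```

>>> carry_out([
  [[0, 0, 0], 0],
  [[0, 0, 0], 0],
  [[0, 0, 0], 0],
  [[0, 0, 0], 0],
  [[0, 0, 0], 0],
  [[0, 0, 0], 0],
], grip=0, grip_force=40)

```text
time_s: 22.4
ee_pos: [0.388, -0.2673, 0.0465]
ee_rot: [[0.913, -0.409, 0.0], [-0.409, -0.913, -0.0], [0.0, 0.0, -1.0]]
ft_force: [-1.5, 1.6, 6.3]
width: 0.294
```

>>> carry_out([
  [[0, 0, -0.01], 0],
  [[0, 0, -0.02], 0],
  [[0, 0, -0.03], 0],
  [[0, 0, -0.03], 0],
  [[0, 0, -0.03], 0],
  [[0, 0, -0.03], 0],
  [[0, 0, -0.03], 0],
  [[0, 0, 0], 0],
])

```text
time_s: 23.2
ee_pos: [0.3892, -0.2679, 0.2302]
ee_rot: [[0.913, -0.409, 0.004], [-0.409, -0.913, -0.003], [0.005, 0.001, -1.0]]
ft_force: [-0.4, 0.5, -2.4]
width: 0.296
```

```bash
python3 go.py 0.44 0.0 0.25 1.554
```

```text
phi now -0.421 turn -1.975 (nowrap -1.975) shift 0.2687 0.0463 -0.0198 j7 0.07 t 23.2
```

>>> carry_out([
  [[0, 0, -0.02], -0.14],
  [[0, 0, -0.02], -0.14],
  [[0, 0, 0], -0.14],
  [[0.01, -0.04, 0], 0],
  [[0.01, -0.045, 0], 0],
  [[0.01, -0.045, 0], 0],
  [[0.01, -0.045, 0], 0],
  [[0, -0.04, 0], 0],
  [[0, -0.03, 0], 0],
  [[0, -0.02, 0], 0],
])

```text
time_s: 24.2
ee_pos: [0.4276, 0.0, 0.2661]
ee_rot: [[1.0, 0.001, -0.0], [0.001, -1.0, 0.0], [-0.0, -0.0, -1.0]]
ft_force: [0.6, -0.6, -1.3]
width: 0.291
```

>>> carry_out([
  [[0, 0, 0], 0],
  [[0, 0, 0], 0],
])

```text
time_s: 24.4
ee_pos: [0.4279, -0.0024, 0.2661]
ee_rot: [[1.0, -0.0, -0.001], [-0.0, -1.0, -0.0], [-0.001, 0.0, -1.0]]
ft_force: [0.2, -0.7, -2.1]
width: 0.291
```

```bash
python3 - <<'E'
from h import *
print(monitor.get_state()["ee_pos"])
p=snapshot("wrist"); save(p,"w12"); np.savez("w12",**p)
E
```

```text
[ 0.42792137 -0.00243762  0.26605612]
```

View pics/w12.png

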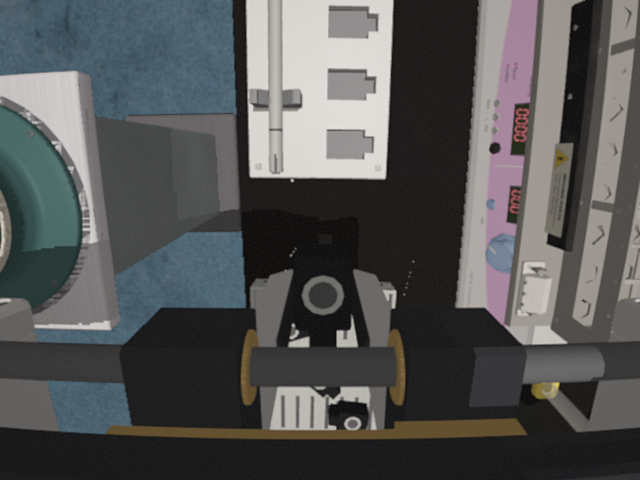

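```bash
cat > cut.py <<'E'
from h import *
from scipy.optimize import minimize
shape=np.array([[-21,-16],[21,-16],[21,-9],[31,-9],[31,9],[21,9],[21,16],[-21,16]])/1000
def cuts(p,thr=190):
    g=cv2.cvtColor(p["pixels"],cv2.COLOR_RGB2GRAY)
    vv,uu=np.mgrid[0:480,0:640]; W=onplane(p,np.c_[uu.ravel(),vv.ravel()],.016).reshape(480,640,3)
    roi=(W[...,0]>0.425)&(W[...,0]<0.497)&(W[...,1]>0.042)&(W[...,1]<0.352)
    m=((g<thr)&roi).astype(np.uint8)
    n,l,st,ce=cv2.connectedComponentsWithStats(m); out=[]
    for i in range(1,n):
        if st[i,4]<60: continue
        if st[i,0]==0 or st[i,1]==0: continue
        c=max(cv2.findContours((l==i).astype(np.uint8),cv2.RETR_EXTERNAL,cv2.CHAIN_APPROX_NONE)[0],key=cv2.contourArea).reshape(-1,2)
        Pw=onplane(p,c,.016)[:,:2]; o=Pw.mean(0)-.04; s=4000
        M=np.zeros((320,320),np.uint8); cv2.fillPoly(M,[((Pw-o)*s).round().astype(np.int32)],1)
        Mf=cv2.GaussianBlur(M.astype(np.float32),(0,0),2)
        def cost(x):
            R=np.array([[np.cos(x[2]),-np.sin(x[2])],[np.sin(x[2]),np.cos(x[2])]])
            T=((shape@R.T)+x[:2]/1000-o)*s
            B=np.zeros((320,320),np.uint8); cv2.fillPoly(B,[(T*16).round().astype(np.int32)],1,shift=4)
            Bf=cv2.GaussianBlur(B.astype(np.float32),(0,0),2)
            return -np.minimum(Bf,Mf).sum()/np.maximum(Bf,Mf).sum()
        x0=np.r_[Pw.mean(0)*1000-[4,0],-0.017]
        r=minimize(cost,x0,method="Nelder-Mead",options=dict(initial_simplex=np.array([x0,x0+[4,0,0],x0+[0,4,0],x0+[0,0,.1]]),xatol=.05,fatol=1e-4))
        print("cut",(r.x[:2]/1000).round(4),r.x[2].round(4),"iou",round(-r.fun,3),"area mm2",cv2.contourArea((Pw*1000).astype(np.float32)).round(),"px",ce[i].round()); out.append(r.x)
    return out
E
python3 - <<'E'
from cut import *
p=dict(np.load("w12.npz")); cuts(p); print(proj(p,[[.4544,.0735,.016],[.4544,.1355,.016]]))
p=dict(np.load("top1.npz")); cuts(p)
E
```

```text
Traceback (most recent call last):
  File "cut.py", line 25, in cuts
    print("cut",(r.x[:2]/1000).round(4),r.x[2].round(4),"iou",round(-r.fun,3),"area mm2",cv2.contourArea((Pw*1000).astype(np.float32)).round(),"px",ce[i].round()); out.append(r.x)
                                                                                         ^^^^^^^^^^^^^^^^^^^^^^^^^^^^^^^^^^^^^^^^^^^^^^^^^^^
AttributeError: 'float' object has no attribute 'round'
```

```bash
sed -i 's/cv2.contourArea((Pw\*1000).astype(np.float32)).round()/round(cv2.contourArea((Pw*1000).astype(np.float32)))/' cut.py
python3 - <<'E'
from cut import *
p=dict(np.load("w12.npz")); cuts(p); print(proj(p,[[.4544,.0735,.016],[.4544,.1355,.016]]))
p=dict(np.load("top1.npz")); cuts(p)
E
```

```text
cut [0.4546 0.1973] -0.0005 iou 0.963 area mm2 1470 px [351.  21.]
cut [0.4533 0.1355] -0.0144 iou 0.957 area mm2 1450 px [349.  84.]
cut [0.4525 0.0735] -0.0142 iou 0.956 area mm2 1452 px [348. 144.]
[[346.89717973 143.81183407]
 [347.57898326  83.88257936]]
cut [0.4572 0.3204] -0.1002 iou 0.651 area mm2 983 px [215. 261.]
cut [0.4568 0.2581] -0.0906 iou 0.63 area mm2 952 px [237. 261.]
cut [0.4514 0.1989] -0.0594 iou 0.611 area mm2 920 px [259. 261.]
cut [0.4529 0.1361] -0.0948 iou 0.64 area mm2 966 px [281. 262.]
cut [0.4532 0.0719] -0.0604 iou 0.594 area mm2 894 px [303. 262.]
```

>>> carry_out([
  [[0, 0, 0], -0.14],
  [[0, 0, 0], -0.142],
  [[0, 0, 0], -0.142],
  [[0, 0, 0], -0.142],
  [[0, 0, 0], -0.142],
  [[0, 0, 0], -0.142],
  [[0, 0, 0], -0.142],
  [[0, 0, 0], -0.142],
  [[0, 0, 0], -0.142],
  [[0, 0, 0], -0.14],
])

```text
time_s: 25.45
ee_pos: [0.4281, -0.0033, 0.2661]
ee_rot: [[0.151, 0.989, -0.0], [0.989, -0.151, 0.0], [0.0, -0.0, -1.0]]
ft_force: [-0.6, 0.7, -1.9]
width: 0.295
```

>>> carry_out([
  [[0, 0, 0], -0.14],
  [[0, 0, 0], 0],
  [[0, 0, 0], 0],
])

```text
time_s: 25.75
ee_pos: [0.4281, -0.0029, 0.2661]
ee_rot: [[0.021, 1.0, -0.0], [1.0, -0.021, 0.0], [0.0, -0.0, -1.0]]
ft_force: [-0.1, 0.8, -1.6]
width: 0.293
```

```bash
python3 go.py 0.4532 0.0735 0.06 1.556
```

```text
phi now 1.550 turn -0.006 (nowrap -0.006) shift 0.0768 0.0239 0.2061 j7 1.47 t 25.8
```

>>> carry_out([
  [[0.02, 0.006, 0.02], -0.006],
  [[0.03, 0.01, 0.04], 0],
  [[0.027, 0.008, 0.045], 0],
  [[0, 0, 0.045], 0],
  [[0, 0, 0.035], 0],
  [[0, 0, 0.02], 0],
  [[0, 0, 0], 0],
  [[0, 0, 0], 0],
])

```text
time_s: 26.55
ee_pos: [0.4526, 0.0723, 0.0651]
ee_rot: [[0.012, 1.0, -0.0], [1.0, -0.012, 0.0], [0.0, -0.0, -1.0]]
ft_force: [-0.5, 0.6, -0.3]
width: 0.295
```

```bash
python3 go.py 0.4532 0.0735 0.034 1.556; python3 - <<'E'
from h import *
p=snapshot("wrist"); save(p,"w13"); 
E
```

```text
phi now 1.559 turn 0.003 (nowrap 0.003) shift 0.0012 0.0006 0.0311 j7 0.99 t 26.6
```

View pics/w13.png

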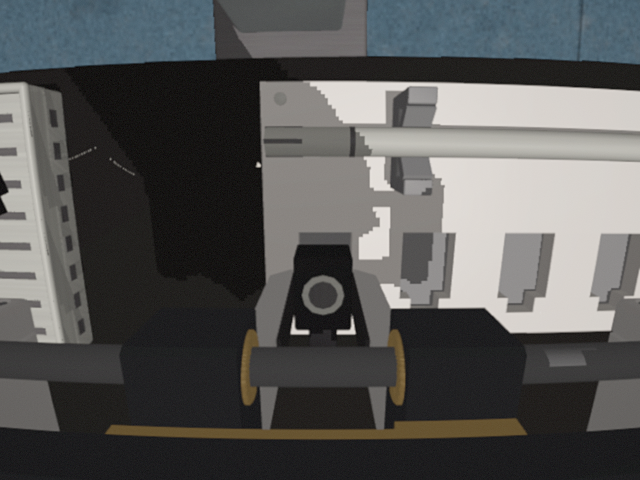

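>>> carry_out([
  [[0.001, 0.0005, 0.01], 0],
  [[0, 0, 0.01], 0],
  [[0, 0, 0.006], 0],
  [[0, 0, 0.004], 0],
  [[0, 0, 0], 0],
  [[0, 0, 0], 0],
])

```text
time_s: 27.2
ee_pos: [0.4529, 0.0734, 0.0347]
ee_rot: [[0.01, 1.0, -0.0], [1.0, -0.01, 0.0], [0.0, -0.0, -1.0]]
ft_force: [0.9, 0.5, -0.9]
width: 0.293
```

No contact force, so the block has entered the cutout. I'll lower the last millimetres and release.

>>> carry_out([
  [[0, 0, 0.002], 0],
  [[0, 0, 0.001], 0],
  [[0, 0, 0], 0],
  [[0, 0, 0], 0],
])

```text
time_s: 27.6
ee_pos: [0.4529, 0.0733, 0.0317]
ee_rot: [[0.01, 1.0, 0.0], [1.0, -0.01, 0.0], [0.0, 0.0, -1.0]]
ft_force: [0.3, 0.3, -1.6]
width: 0.293
```

>>> carry_out([
  [[0, 0, 0], 0],
  [[0, 0, 0], 0],
  [[0, 0, 0], 0],
  [[0, 0, -0.01], 0],
  [[0, 0, -0.03], 0],
  [[0, 0, -0.04], 0],
  [[0, 0, -0.04], 0],
  [[0, 0, -0.04], 0],
  [[0, 0, 0], 0],
], grip=0.45)

```text
time_s: 28.5
ee_pos: [0.4548, 0.0739, 0.1966]
ee_rot: [[0.01, 1.0, 0.007], [1.0, -0.01, -0.0], [-0.0, 0.007, -1.0]]
ft_force: [0.7, 0.3, -0.7]
width: 0.446
```

```bash
python3 - <<'E'
from h import *
p=snapshot("wrist"); save(p,"w14"); C=cloud(p)
from blk import find
find(p,zlo=.022,zhi=.04,box=(.42,.5,.04,.35),ztop=.03)
E
python3 go.py 0.424 -0.2004 0.15 0.796
```

```text
{'x': 0.4508, 'y': 0.073, 'th': -0.0134, 'iou': 0.9464, 'n': 1436, 'px': [321.9325, 224.64]}
phi now 1.561 turn 0.765 (nowrap 0.765) shift -0.2166 0.1701 0.0443 j7 1.17 t 28.6
```

View pics/w14.png

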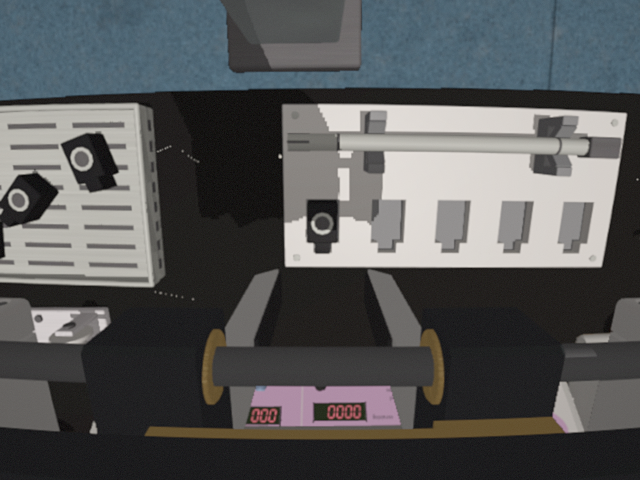

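```bash
python3 - <<'E'
from cut import *
from blk import find
p=snapshot("wrist"); cuts(p); find(p)
C=cloud(p); m=(abs(C[...,0]-.4525)<.008)&(abs(C[...,1]-.0735)<.01); print("block top z",np.nanmedian(C[m][:,2]), "board", np.nanmedian(C[(abs(C[...,0]-.43)<.02)&(abs(C[...,1]-.1045)<.008)][:,2]))
p=snapshot("top"); find(p)
E
```

```text
cut [0.4515 0.0735] -0.0271 iou 0.455 area mm2 4256 px [350. 219.]
cut [0.4545 0.1975] -0.0319 iou 0.939 area mm2 1428 px [453. 226.]
cut [0.4548 0.2591] -0.0221 iou 0.963 area mm2 1467 px [516. 226.]
cut [0.456  0.3209] -0.0116 iou 0.968 area mm2 1481 px [577. 227.]
{'x': 0.3897, 'y': -0.1294, 'th': 0.342, 'iou': 0.884, 'n': 1828, 'px': [85.3233, 163.1406]}
{'x': 0.4233, 'y': -0.1954, 'th': -0.7533, 'iou': 0.87, 'n': 1596, 'px': [19.7632, 202.8264]}
block top z 0.02975013096548556 board 0.3008318020205554
{'x': 0.4629, 'y': -0.2597, 'th': 3.0402, 'iou': 0.8492, 'n': 156, 'px': [422.2821, 258.5897]}
{'x': 0.422, 'y': -0.2005, 'th': -0.8163, 'iou': 0.8411, 'n': 152, 'px': [401.7763, 271.3816]}
{'x': 0.3884, 'y': -0.1339, 'th': 0.2866, 'iou': 0.8606, 'n': 159, 'px': [377.0063, 283.0755]}
```

>>> carry_out([
  [[0, 0, 0], 0.128],
  [[0, 0, 0], 0.128],
  [[0, 0, 0], 0.128],
  [[0, 0, 0], 0.128],
  [[0, 0, 0], 0.128],
  [[0, 0, 0], 0.125],
  [[-0.04, 0.03, 0], 0],
  [[-0.04, 0.03, 0], 0],
  [[-0.04, 0.03, 0], 0],
  [[-0.035, 0.03, 0.02], 0],
], grip=0.55)

```text
time_s: 29.65
ee_pos: [0.4299, -0.1234, 0.1722]
ee_rot: [[0.7, 0.715, 0.001], [0.715, -0.7, -0.001], [0.0, 0.002, -1.0]]
ft_force: [1.5, 0.0, -0.8]
width: 0.548
```

>>> carry_out([
  [[-0.035, 0.028, 0.02], 0],
  [[-0.027, 0.022, 0], 0],
  [[0, 0, 0], 0],
  [[0, 0, 0], 0],
])

```text
time_s: 30.05
ee_pos: [0.4219, -0.2002, 0.1507]
ee_rot: [[0.7, 0.714, -0.002], [0.714, -0.7, 0.002], [-0.0, -0.002, -1.0]]
ft_force: [0.4, -0.5, -0.1]
width: 0.551
```

```bash
python3 go.py 0.424 -0.2004 0.047 0.796; python3 - <<'E'
from h import *
p=snapshot("wrist"); save(p,"w15"); np.savez("w15",**p)
from blk import find
find(p)
E
```

```text
phi now 0.795 turn -0.001 (nowrap -0.001) shift 0.0013 0.0016 0.1037 j7 1.05 t 30.1
{'x': 0.3899, 'y': -0.1329, 'th': 0.299, 'iou': 0.9667, 'n': 2437, 'px': [362.0751, 149.9791]}
{'x': 0.4232, 'y': -0.1986, 'th': -0.7911, 'iou': 0.9653, 'n': 2089, 'px': [325.0699, 247.1489]}
{'x': 0.4623, 'y': -0.2573, 'th': 2.9811, 'iou': 0.8877, 'n': 1810, 'px': [304.0724, 324.1144]}
```

View pics/w15.png

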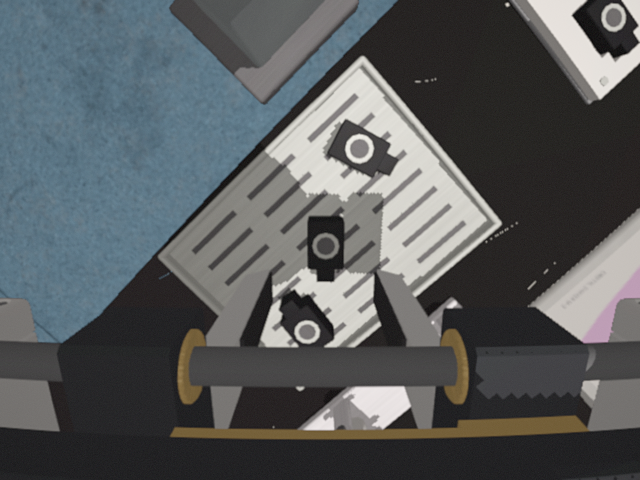

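>>> carry_out([
  [[0.0015, 0.0005, 0.04], 0.007],
  [[0, 0, 0.035], 0],
  [[0, 0, 0.018], 0],
  [[0, 0, 0.009], 0],
  [[0, 0, 0.002], 0],
  [[0, 0, 0], 0],
  [[0, 0, 0], 0],
])

```text
time_s: 30.8
ee_pos: [0.4246, -0.1998, 0.0487]
ee_rot: [[0.704, 0.71, 0.001], [0.71, -0.704, -0.001], [0.0, 0.001, -1.0]]
ft_force: [0.3, -0.4, 0.4]
width: 0.55
```

>>> carry_out([
  [[0, 0, 0], 0],
  [[0, 0, 0], 0],
  [[0, 0, 0], 0],
  [[0, 0, 0], 0],
  [[0, 0, 0], 0],
  [[0, 0, 0], 0],
], grip=0)

```text
time_s: 31.4
ee_pos: [0.4241, -0.1998, 0.048]
ee_rot: [[0.705, 0.71, 0.0], [0.71, -0.705, -0.0], [-0.0, 0.0, -1.0]]
ft_force: [-1.3, 0.5, 7.0]
width: 0.295
```

>>> carry_out([
  [[0, 0, -0.01], 0],
  [[0, 0, -0.02], 0],
  [[0, 0, -0.03], 0],
  [[0, 0, -0.04], 0],
  [[0, 0, -0.04], 0],
  [[0, 0, 0], -0.13],
  [[0, 0, 0], -0.13],
  [[0, 0, 0], -0.13],
  [[0, 0, 0], -0.13],
  [[0, 0, 0], -0.13],
])

```text
time_s: 32.4
ee_pos: [0.4238, -0.1996, 0.1882]
ee_rot: [[0.126, 0.992, -0.0], [0.992, -0.126, -0.0], [-0.0, -0.0, -1.0]]
ft_force: [-0.5, -0.5, -0.3]
width: 0.293
```

```bash
python3 go.py 0.4534 0.1355 0.18 1.556
```

```text
phi now 1.445 turn -0.111 (nowrap -0.111) shift 0.3355 0.0246 0.0082 j7 1.70 t 32.4
```

>>> carry_out([
  [[0.03, 0, 0], -0.055],
  [[0.045, 0.003, 0], -0.056],
  [[0.045, 0.005, 0], 0],
  [[0.045, 0.005, 0], 0],
  [[0.045, 0.004, 0], 0],
  [[0.045, 0.004, 0], 0],
  [[0.04, 0.004, 0], 0],
  [[0.025, 0, 0], 0],
  [[0.015, 0, 0], 0],
  [[0, 0, 0], 0],
])

```text
time_s: 33.4
ee_pos: [0.4613, 0.1362, 0.1882]
ee_rot: [[0.017, 1.0, -0.0], [1.0, -0.017, 0.001], [0.001, -0.0, -1.0]]
ft_force: [-0.6, -0.5, -0.5]
width: 0.294
```

```bash
python3 go.py 0.4536 0.1355 0.06 1.556
```

```text
phi now 1.553 turn -0.003 (nowrap -0.003) shift -0.0008 -0.0077 0.1282 j7 1.00 t 33.4
```

>>> carry_out([
  [[0, -0.004, 0.03], -0.003],
  [[0, -0.0035, 0.04], 0],
  [[0, 0, 0.035], 0],
  [[0, 0, 0.018], 0],
  [[0, 0, 0.005], 0],
  [[0, 0, 0], 0],
  [[0, 0, 0], 0],
])

```text
time_s: 34.1
ee_pos: [0.4549, 0.1341, 0.0608]
ee_rot: [[0.018, 1.0, 0.001], [1.0, -0.018, 0.0], [0.0, 0.001, -1.0]]
ft_force: [0.2, 0.2, -0.9]
width: 0.292
```

```bash
python3 go.py 0.454 0.1355 0.036 1.556
```

```text
phi now 1.553 turn -0.003 (nowrap -0.003) shift 0.0014 -0.0009 0.0248 j7 0.83 t 34.1
```

>>> carry_out([
  [[0.0014, -0.0009, 0.01], -0.003],
  [[0, 0, 0.008], 0],
  [[0, 0, 0.006], 0],
  [[0, 0, 0], 0],
  [[0, 0, 0], 0],
])

```text
time_s: 34.6
ee_pos: [0.4533, 0.1358, 0.0356]
ee_rot: [[0.015, 1.0, -0.0], [1.0, -0.015, 0.0], [0.0, -0.0, -1.0]]
ft_force: [0.4, -0.5, -0.9]
width: 0.293
```

>>> carry_out([
  [[0, 0, 0.002], 0],
  [[0, 0, 0.0015], 0],
  [[0, 0, 0], 0],
  [[0, 0, 0], 0],
])

```text
time_s: 35.0
ee_pos: [0.4534, 0.1357, 0.0323]
ee_rot: [[0.015, 1.0, -0.0], [1.0, -0.015, 0.0], [0.0, -0.0, -1.0]]
ft_force: [0.8, 0.7, -0.6]
width: 0.295
```

>>> carry_out([
  [[0, 0, 0], 0],
  [[0, 0, 0], 0],
  [[0, 0, 0], 0],
  [[0, 0, -0.01], 0],
  [[0, 0, -0.03], 0],
  [[0, 0, -0.04], 0],
  [[0, 0, -0.04], 0],
  [[0, 0, -0.04], 0],
  [[0, 0, 0], -0.1],
  [[0, 0, 0], -0.1],
], grip=0.45)

```text
time_s: 36.0
ee_pos: [0.4538, 0.1358, 0.1941]
ee_rot: [[-0.188, 0.982, 0.003], [0.982, 0.188, -0.0], [-0.001, 0.003, -1.0]]
ft_force: [0.0, -0.4, 0.1]
width: 0.451
```

```bash
python3 - <<'E'
from h import *
p=snapshot("wrist"); save(p,"w16")
C=cloud(p)
for y,x in ((.0735,.4525),(.1355,.4534)):
    m=(abs(C[...,0]-x)<.008)&(abs(C[...,1]-y)<.01)&(C[...,2]<.1); print("block top z",np.nanmedian(C[m][:,2]),m.sum())
E
python3 go.py 0.3897 -0.133 0.15 1.86
```

```text
block top z 0.029805541343594585 388
block top z 0.02973255857741681 379
phi now 1.767 turn -0.093 (nowrap -0.093) shift -0.2393 -0.1378 0.0434 j7 1.21 t 36.0
```

View pics/w16.png

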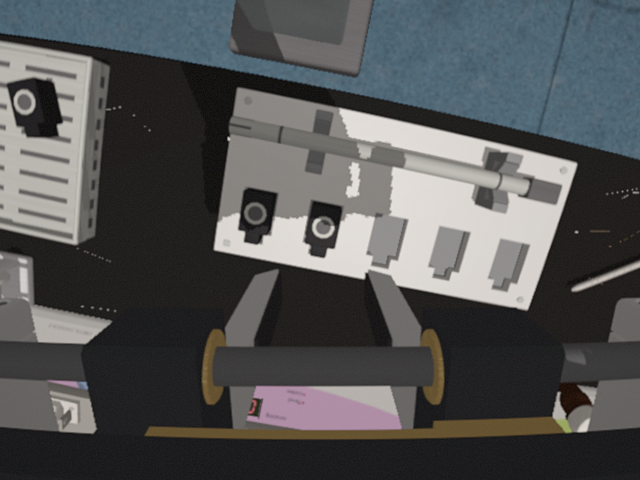

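Two blocks are seated, at (257,213) and (322,228), with tops at z ≈ 0.030. Next is block A.

>>> carry_out([
  [[-0.03, -0.015, 0], -0.093],
  [[-0.035, -0.02, 0], 0],
  [[-0.035, -0.02, 0], 0],
  [[-0.035, -0.02, 0], 0],
  [[-0.035, -0.02, 0], 0],
  [[-0.03, -0.02, 0.01], 0],
  [[-0.025, -0.015, 0.02], 0],
  [[-0.0145, -0.008, 0.013], 0],
  [[0, 0, 0], 0],
  [[0, 0, 0], 0],
], grip=0.55)

```text
time_s: 37.05
ee_pos: [0.3836, -0.1312, 0.1497]
ee_rot: [[-0.274, 0.962, -0.0], [0.962, 0.274, 0.001], [0.001, 0.0, -1.0]]
ft_force: [0.3, 0.4, 0.5]
width: 0.55
```

```bash
python3 - <<'E'
from h import *
p=snapshot("wrist"); save(p,"w17"); np.savez("w17",**p)
from blk import find
find(p)
E
python3 go.py 0.3897 -0.133 0.047 1.86
```

```text
{'x': 0.3888, 'y': -0.1333, 'th': 0.3142, 'iou': 0.9559, 'n': 2105, 'px': [318.3696, 252.8651]}
{'x': 0.4595, 'y': -0.2575, 'th': 2.9697, 'iou': 0.8163, 'n': 1622, 'px': [142.7355, 285.6843]}
phi now 1.849 turn -0.011 (nowrap -0.011) shift -0.0036 0.0049 0.1029 j7 1.98 t 37.1
```

View pics/w17.png

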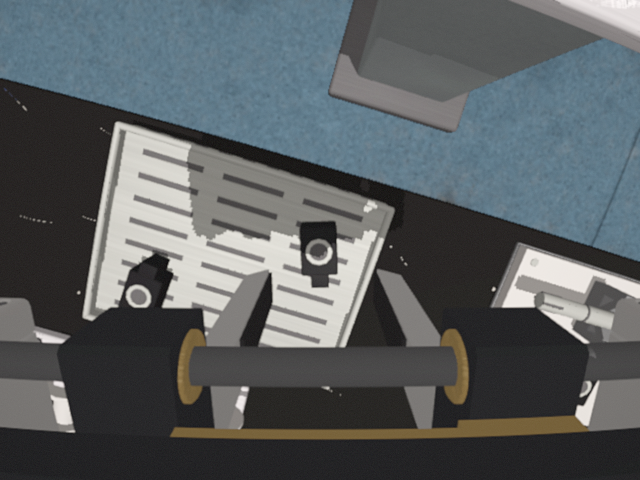

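>>> carry_out([
  [[-0.0038, 0.005, 0.04], -0.024],
  [[0, 0, 0.035], 0],
  [[0, 0, 0.018], 0],
  [[0, 0, 0.009], 0],
  [[0, 0, 0.0015], 0],
  [[0, 0, 0], 0],
  [[0, 0, 0], 0],
])

```text
time_s: 37.8
ee_pos: [0.39, -0.1342, 0.0468]
ee_rot: [[-0.298, 0.955, 0.001], [0.955, 0.298, -0.001], [-0.001, 0.001, -1.0]]
ft_force: [-0.0, -0.7, -0.0]
width: 0.549
```

>>> carry_out([
  [[0, 0, 0], 0],
  [[0, 0, 0], 0],
  [[0, 0, 0], 0],
  [[0, 0, 0], 0],
  [[0, 0, 0], 0],
  [[0, 0, 0], 0],
], grip=0)

```text
time_s: 38.4
ee_pos: [0.3893, -0.1341, 0.0459]
ee_rot: [[-0.298, 0.955, -0.0], [0.955, 0.298, -0.0], [-0.0, -0.0, -1.0]]
ft_force: [-2.2, 1.0, 5.8]
width: 0.292
```

>>> carry_out([
  [[0, 0, -0.01], 0],
  [[0, 0, -0.02], 0],
  [[0, 0, -0.03], 0],
  [[0, 0, -0.04], 0],
  [[0, 0, -0.04], 0.08],
  [[0, 0, 0], 0.12],
  [[0, 0, 0], 0.117],
  [[0, 0, 0], 0],
])

```text
time_s: 39.2
ee_pos: [0.3892, -0.134, 0.1864]
ee_rot: [[0.017, 1.0, 0.0], [1.0, -0.017, -0.0], [-0.0, 0.0, -1.0]]
ft_force: [0.1, 0.7, -1.2]
width: 0.292
```

```bash
python3 go.py 0.4551 0.1974 0.18 1.556
```

```text
phi now 1.554 turn -0.002 (nowrap -0.002) shift 0.3323 0.0610 0.0064 j7 1.74 t 39.2
```

>>> carry_out([
  [[0.03, 0.005, 0], 0],
  [[0.045, 0.008, 0], 0],
  [[0.045, 0.008, 0], 0],
  [[0.045, 0.008, 0], 0],
  [[0.045, 0.008, 0], 0],
  [[0.045, 0.008, 0], 0],
  [[0.04, 0.007, 0], 0],
  [[0.025, 0.006, 0], 0],
  [[0.012, 0.002, 0], 0],
  [[0, 0, 0], 0],
])

```text
time_s: 40.2
ee_pos: [0.4538, 0.1981, 0.1857]
ee_rot: [[0.01, 1.0, -0.001], [1.0, -0.01, 0.001], [0.001, -0.001, -1.0]]
ft_force: [0.4, 0.4, -0.5]
width: 0.291
```

>>> carry_out([
  [[0, 0, 0.03], 0],
  [[0, 0, 0.04], 0],
  [[0, 0, 0.035], 0],
  [[0, 0, 0.017], 0],
  [[0, 0, 0.004], 0],
  [[0, 0, 0], 0],
  [[0, 0, 0], 0],
])

```text
time_s: 40.9
ee_pos: [0.4548, 0.1966, 0.0609]
ee_rot: [[0.015, 1.0, 0.001], [1.0, -0.015, 0.0], [0.0, 0.001, -1.0]]
ft_force: [0.5, -0.0, -0.6]
width: 0.291
```

```bash
python3 go.py 0.4542 0.1974 0.034 1.556
```

```text
phi now 1.556 turn -0.000 (nowrap -0.000) shift 0.0008 -0.0006 0.0269 j7 0.65 t 40.9
```

>>> carry_out([
  [[0.0008, -0.0006, 0.012], 0],
  [[0, 0, 0.009], 0],
  [[0, 0, 0.006], 0],
  [[0, 0, 0], 0],
  [[0, 0, 0], 0],
])

```text
time_s: 41.4
ee_pos: [0.4535, 0.1979, 0.0327]
ee_rot: [[0.015, 1.0, -0.0], [1.0, -0.015, 0.0], [0.0, -0.0, -1.0]]
ft_force: [-0.0, 0.1, -1.7]
width: 0.291
```

>>> carry_out([
  [[0, 0, 0.002], 0],
  [[0, 0, 0.001], 0],
  [[0, 0, 0], 0],
  [[0, 0, 0], 0],
])

```text
time_s: 41.8
ee_pos: [0.4538, 0.1979, 0.0301]
ee_rot: [[0.015, 1.0, 0.001], [1.0, -0.015, 0.0], [0.0, 0.001, -1.0]]
ft_force: [-1.5, -1.5, 5.5]
width: 0.293
```

>>> carry_out([
  [[0, 0, 0], 0],
  [[0, 0, 0], 0],
  [[0, 0, 0], 0],
  [[0, 0, -0.01], 0],
  [[0, 0, -0.03], 0],
  [[0, 0, -0.04], 0],
  [[0, 0, -0.04], 0],
  [[0, 0, -0.05], 0],
  [[0, 0, -0.03], 0.1],
  [[0, 0, 0], 0.14],
], grip=0.45)

```text
time_s: 42.8
ee_pos: [0.4549, 0.1986, 0.2343]
ee_rot: [[0.256, 0.967, 0.006], [0.967, -0.256, 0.001], [0.003, 0.005, -1.0]]
ft_force: [-0.1, 0.1, -1.4]
width: 0.453
```

>>> carry_out([
  [[0, 0, 0], 0.14],
  [[0, 0, 0], 0.14],
  [[0, 0, 0], 0.14],
  [[0, 0, 0], 0.14],
  [[0, 0, 0], 0.14],
  [[0, 0, 0], 0.14],
  [[0, 0, 0], 0.14],
  [[0, 0, 0], 0.14],
  [[0, 0, 0], 0.14],
  [[0, 0, 0], 0.08],
])

```text
time_s: 43.8
ee_pos: [0.4533, 0.1979, 0.2304]
ee_rot: [[1.0, -0.029, 0.0], [-0.029, -1.0, 0.0], [0.0, -0.0, -1.0]]
ft_force: [-0.3, -0.6, 0.4]
width: 0.448
```

```bash
python3 - <<'E'
from h import *
p=snapshot("top"); save(p,"t18",(180,190,480,320),2.6)
from blk import find
find(p)
p=snapshot("wrist"); save(p,"w18");C=cloud(p)
for y,x in ((.0735,.4525),(.1355,.4534),(.1979,.4542)):
    m=(abs(C[...,0]-x)<.008)&(abs(C[...,1]-y)<.01)&(C[...,2]<.1); print("block top z",np.nanmedian(C[m][:,2]) if m.any() else None,m.sum())
E
python3 go.py 0.4641 -0.2597 0.2 0
```

```text
{'x': 0.4626, 'y': -0.2597, 'th': 3.0637, 'iou': 0.8637, 'n': 158, 'px': [422.2342, 258.4241]}
block top z 0.03002328962742979 245
block top z 0.029930398977471427 282
block top z 0.029754061530805457 317
phi now -0.025 turn -0.025 (nowrap -0.025) shift 0.0107 0.4577 0.0304 j7 -0.63 t 43.9
```

View pics/t18.png

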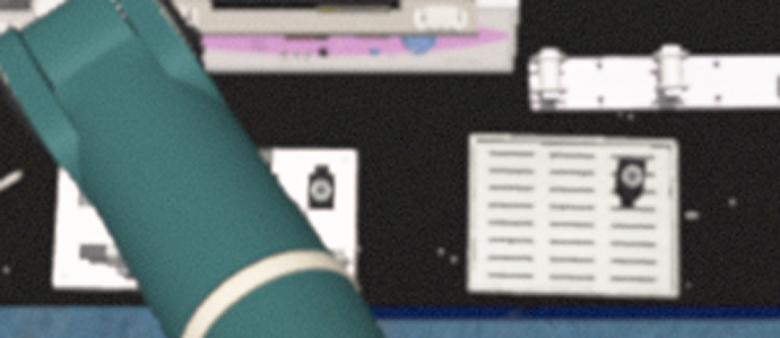

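View pics/w18.png

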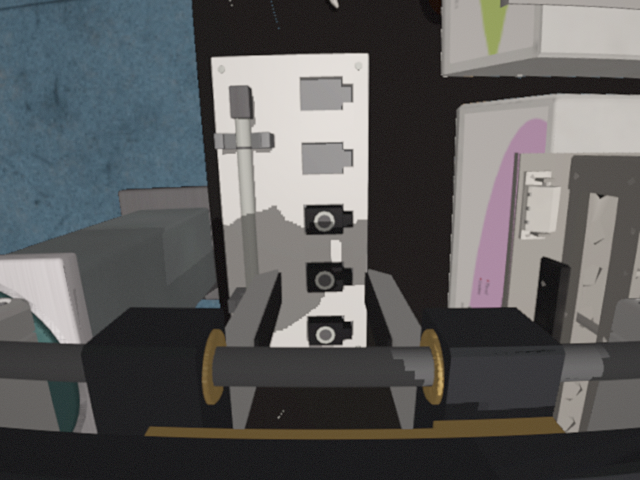

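>>> carry_out([
  [[0, 0.03, 0], 0],
  [[0, 0.045, 0], 0],
  [[0, 0.05, 0], 0],
  [[0, 0.05, 0], 0],
  [[0, 0.05, 0], 0],
  [[0, 0.05, 0], 0],
  [[0.005, 0.05, 0], 0],
  [[0.005, 0.05, 0], 0],
  [[0, 0.05, 0], 0],
  [[0, 0.03, 0], 0],
], grip=0.55)

```text
time_s: 44.9
ee_pos: [0.4517, -0.2604, 0.23]
ee_rot: [[1.0, -0.024, -0.0], [-0.024, -1.0, -0.0], [-0.0, 0.0, -1.0]]
ft_force: [0.0, 1.4, 0.4]
width: 0.55
```

>>> carry_out([
  [[0, 0, 0], 0.14],
  [[0, 0, 0], 0.14],
  [[0, 0, 0], 0.14],
  [[0, 0, 0], 0.14],
  [[0, 0, 0], 0.14],
  [[0, 0, 0], 0.14],
  [[0, 0, 0], 0.14],
  [[0, 0, 0], 0.14],
  [[0, 0, 0], 0.14],
  [[0, 0, 0], 0.14],
])

```text
time_s: 45.9
ee_pos: [0.4527, -0.2566, 0.2301]
ee_rot: [[0.144, -0.99, 0.0], [-0.99, -0.144, 0.0], [-0.0, -0.0, -1.0]]
ft_force: [-0.1, 0.3, 0.5]
width: 0.55
```

```bash
python3 go.py 0.4641 -0.2597 0.15 -1.722
```

```text
phi now -1.426 turn 0.296 (nowrap 0.296) shift 0.0014 -0.0118 0.0801 j7 -0.99 t 45.9
```

>>> carry_out([
  [[0, 0, 0], 0.14],
  [[0, 0, 0], 0.14],
  [[0, -0.011, 0.03], 0.016],
  [[0, 0, 0.03], 0],
  [[0, 0, 0.02], 0],
  [[0, 0, 0], 0],
  [[0, 0, 0], 0],
])

```text
time_s: 46.6
ee_pos: [0.4638, -0.2583, 0.1505]
ee_rot: [[-0.147, -0.989, 0.0], [-0.989, 0.147, 0.0], [-0.0, -0.0, -1.0]]
ft_force: [-0.3, -0.2, -0.2]
width: 0.546
```

```bash
python3 - <<'E'
from h import *
p=snapshot("wrist"); save(p,"w19"); np.savez("w19",**p)
from blk import find
find(p)
E
python3 go.py 0.4641 -0.2597 0.0465 -1.722
```

```text
{'x': 0.4655, 'y': -0.2594, 'th': 2.9963, 'iou': 0.9579, 'n': 2078, 'px': [324.0284, 245.0688]}
phi now -1.719 turn 0.003 (nowrap 0.003) shift 0.0012 -0.0002 0.1045 j7 -1.29 t 46.6
```

View pics/w19.png

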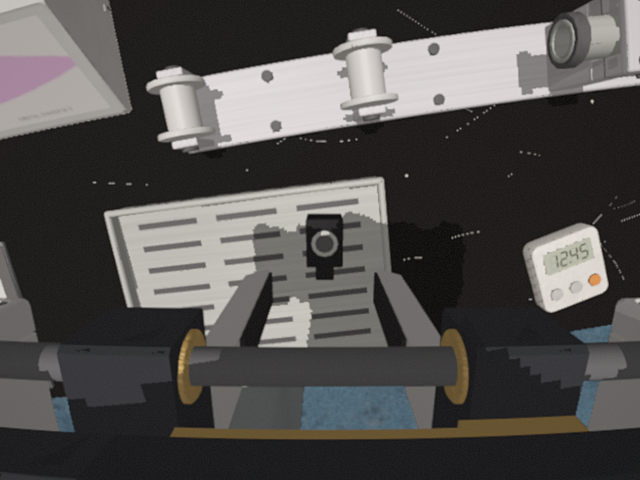

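>>> carry_out([
  [[0.001, -0.001, 0.04], 0],
  [[0, 0, 0.035], 0],
  [[0, 0, 0.018], 0],
  [[0, 0, 0.009], 0],
  [[0, 0, 0.002], 0],
  [[0, 0, 0], 0],
  [[0, 0, 0], 0],
])

```text
time_s: 47.35
ee_pos: [0.4651, -0.2598, 0.047]
ee_rot: [[-0.148, -0.989, 0.002], [-0.989, 0.148, -0.001], [0.001, -0.002, -1.0]]
ft_force: [0.5, 1.9, 0.7]
width: 0.552
```

>>> carry_out([
  [[0, 0, 0], 0],
  [[0, 0, 0], 0],
  [[0, 0, 0], 0],
  [[0, 0, 0], 0],
  [[0, 0, 0], 0],
  [[0, 0, 0], 0],
], grip=0)

```text
time_s: 47.95
ee_pos: [0.4645, -0.2594, 0.046]
ee_rot: [[-0.149, -0.989, 0.0], [-0.989, 0.149, -0.0], [0.0, -0.0, -1.0]]
ft_force: [-2.0, 0.8, 5.7]
width: 0.294
```

>>> carry_out([
  [[0, 0, -0.01], 0],
  [[0, 0, -0.02], 0],
  [[0, 0, -0.03], 0],
  [[0, 0, -0.04], 0],
  [[0, 0, -0.04], 0],
  [[0, 0, 0], -0.14],
  [[0, 0, 0], -0.14],
  [[0, 0, 0], -0.14],
  [[0, 0, 0], -0.14],
  [[0, 0, 0], -0.14],
])

```text
time_s: 48.95
ee_pos: [0.4643, -0.2593, 0.1863]
ee_rot: [[0.528, -0.849, -0.0], [-0.849, -0.528, -0.0], [0.0, 0.0, -1.0]]
ft_force: [-0.7, -0.7, -0.1]
width: 0.294
```

>>> carry_out([
  [[0, 0, 0], -0.14],
  [[0, 0, 0], -0.14],
  [[0, 0, 0], -0.14],
  [[0, 0, 0], -0.14],
  [[0, 0, 0], -0.14],
  [[0, 0, 0], -0.14],
  [[0, 0, 0], -0.14],
  [[0, 0, 0], -0.03],
  [[0, 0, 0], 0],
])

```text
time_s: 49.85
ee_pos: [0.4642, -0.2595, 0.186]
ee_rot: [[1.0, -0.013, -0.0], [-0.013, -1.0, -0.0], [-0.0, 0.0, -1.0]]
ft_force: [0.7, -0.0, -0.9]
width: 0.298
```

```bash
python3 go.py 0.455 0.18 0.19 0
```

```text
phi now -0.013 turn -0.013 (nowrap -0.013) shift -0.0092 -0.4395 -0.0040 j7 0.33 t 49.9
```

>>> carry_out([
  [[0, -0.03, 0], 0],
  [[0, -0.045, 0], 0],
  [[0, -0.05, 0], 0],
  [[0, -0.05, 0], 0],
  [[0, -0.05, 0], 0],
  [[-0.005, -0.05, 0], 0],
  [[-0.005, -0.05, 0], 0],
  [[0, -0.05, 0], 0],
  [[0, -0.05, 0], 0],
  [[0, -0.04, 0], 0],
])

```text
time_s: 50.85
ee_pos: [0.4585, 0.208, 0.1861]
ee_rot: [[1.0, -0.013, 0.001], [-0.013, -1.0, 0.0], [0.001, -0.0, -1.0]]
ft_force: [0.7, -0.7, -0.3]
width: 0.291
```

>>> carry_out([
  [[0, -0.03, 0], -0.14],
  [[0, 0, 0], -0.14],
  [[0, 0, 0], -0.14],
  [[0, 0, 0], -0.14],
  [[0, 0, 0], -0.14],
  [[0, 0, 0], -0.14],
  [[0, 0, 0], -0.14],
  [[0, 0, 0], -0.14],
  [[0, 0, 0], -0.14],
  [[0, 0, 0], -0.14],
])

```text
time_s: 51.85
ee_pos: [0.4594, 0.235, 0.1858]
ee_rot: [[0.178, 0.984, -0.0], [0.984, -0.178, -0.0], [-0.0, 0.0, -1.0]]
ft_force: [0.1, 0.1, -1.0]
width: 0.293
```

```bash
python3 go.py 0.4552 0.2592 0.06 1.556; python3 - <<'E'
from cut import *
p=snapshot("wrist"); save(p,"w20"); cuts(p)
E
```

```text
phi now 1.392 turn -0.164 (nowrap -0.164) shift 0.0241 -0.0045 0.1258 j7 0.54 t 51.9
cut [0.4542 0.2009] 0.0809 iou 0.318 area mm2 9853 px [289. 227.]
cut [0.4554 0.3214] -0.0192 iou 0.939 area mm2 1428 px [416. 209.]
cut [0.4534 0.0712] 0.0221 iou 0.834 area mm2 1813 px [152. 254.]
```

View pics/w20.png

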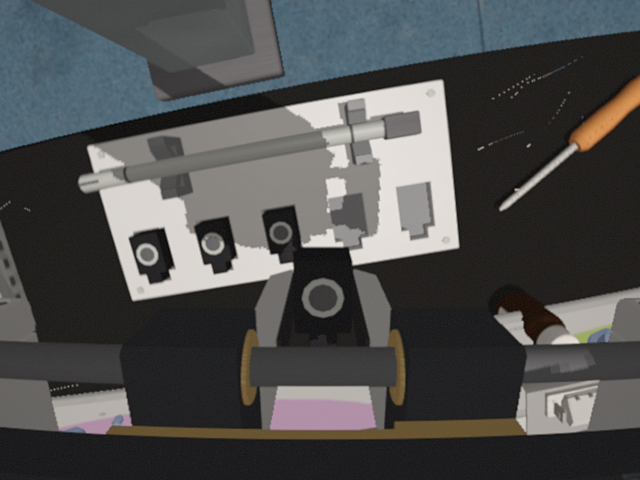

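>>> carry_out([
  [[0, 0, 0], -0.1],
  [[0, 0, 0], -0.064],
  [[0.012, -0.002, 0.02], 0],
  [[0.012, -0.002, 0.03], 0],
  [[0, 0, 0.035], 0],
  [[0, 0, 0.025], 0],
  [[0, 0, 0.01], 0],
  [[0, 0, 0.005], 0],
  [[0, 0, 0], 0],
  [[0, 0, 0], 0],
])

```text
time_s: 52.9
ee_pos: [0.4563, 0.2595, 0.0618]
ee_rot: [[0.018, 1.0, 0.001], [1.0, -0.018, 0.0], [0.001, 0.001, -1.0]]
ft_force: [-0.0, -0.3, -1.3]
width: 0.293
```

```bash
python3 go.py 0.4551 0.2593 0.034 1.556
```

```text
phi now 1.553 turn -0.003 (nowrap -0.003) shift -0.0002 -0.0012 0.0278 j7 0.48 t 52.9
```

>>> carry_out([
  [[-0.0002, -0.0012, 0.012], -0.003],
  [[0, 0, 0.009], 0],
  [[0, 0, 0.006], 0],
  [[0, 0, 0], 0],
  [[0, 0, 0], 0],
])

```text
time_s: 53.4
ee_pos: [0.4545, 0.2592, 0.0337]
ee_rot: [[0.014, 1.0, -0.0], [1.0, -0.014, 0.0], [0.0, -0.0, -1.0]]
ft_force: [0.2, -0.2, -1.6]
width: 0.291
```

>>> carry_out([
  [[0, 0, 0.002], 0],
  [[0, 0, 0.001], 0],
  [[0, 0, 0], 0],
  [[0, 0, 0], 0],
])

```text
time_s: 53.8
ee_pos: [0.4546, 0.2591, 0.0308]
ee_rot: [[0.014, 1.0, 0.0], [1.0, -0.014, 0.0], [0.0, 0.0, -1.0]]
ft_force: [0.4, 0.0, -1.5]
width: 0.292
```

Now I'll release, retreat and turn for a final look.

>>> carry_out([
  [[0, 0, 0], 0],
  [[0, 0, 0], 0],
  [[0, 0, 0], 0],
  [[0, 0, -0.01], 0],
  [[0, 0, -0.03], 0],
  [[0, 0, -0.04], 0],
  [[0, 0, -0.04], 0],
  [[0, 0, -0.05], 0],
  [[0, 0, -0.03], 0],
  [[-0.04, 0, 0], 0.1],
], grip=0.45)

```text
time_s: 54.8
ee_pos: [0.4544, 0.2234, 0.2353]
ee_rot: [[0.108, 0.994, 0.005], [0.994, -0.108, 0.004], [0.005, 0.005, -1.0]]
ft_force: [0.0, -1.1, -1.0]
width: 0.45
```

>>> carry_out([
  [[-0.04, 0, 0], 0.14],
  [[-0.04, 0, 0], 0.14],
  [[-0.04, 0, 0], 0.14],
  [[-0.03, 0, 0], 0.14],
  [[0, 0, 0], 0.14],
  [[0, 0, 0], 0.14],
  [[0, 0, 0], 0.14],
  [[0, 0, 0], 0.14],
  [[0, 0, 0], 0.14],
  [[0, 0, 0], 0.14],
])

```text
time_s: 55.8
ee_pos: [0.4086, 0.0782, 0.2313]
ee_rot: [[0.999, 0.052, 0.0], [0.052, -0.999, -0.0], [0.0, 0.0, -1.0]]
ft_force: [-0.1, -0.2, -1.0]
width: 0.449
```

>>> carry_out([
  [[0, 0.03, 0], 0],
  [[0, 0.045, 0], 0],
  [[0, 0.045, 0], 0],
  [[0, 0.045, 0], 0],
  [[0, 0.03, 0], 0],
  [[0, 0, 0], 0],
])

```text
time_s: 56.4
ee_pos: [0.4196, -0.1201, 0.2311]
ee_rot: [[0.999, 0.052, -0.0], [0.052, -0.999, 0.0], [-0.0, -0.0, -1.0]]
ft_force: [0.7, 0.3, 0.8]
width: 0.448
```

```bash
python3 - <<'E'
from blk import *
print(monitor.get_state()["ee_pos"])
p=snapshot("wrist"); save(p,"w21"); find(p,zlo=.022,zhi=.04,box=(.42,.5,.04,.35),ztop=.03)
p=snapshot("top"); save(p,"t21",(120,190,540,320),1.9); C=cloud(p); find(p); print("tray"); find(p,zlo=.022,zhi=.045,box=(.42,.5,.04,.35),ztop=.03)
m=(C[...,0]>0.36)&(C[...,0]<0.41)&(C[...,1]>0.0)&(C[...,1]<0.38)&(C[...,2]>0.035)&(C[...,2]<.08)
q=C[m]; print(q[:,1].min(),q[:,1].max())
p=snapshot("scene"); save(p,"s21",(200,200,640,360),1.8)
E
```

```text
[ 0.41963307 -0.12011376  0.23107837]
{'x': 0.4519, 'y': 0.071, 'th': 0.0327, 'iou': 0.944, 'n': 1550, 'px': [372.4361, 15.8439]}
tray
{'x': 0.4541, 'y': 0.257, 'th': -0.0278, 'iou': 0.8271, 'n': 152, 'px': [236.4803, 260.6711]}
{'x': 0.4535, 'y': 0.1952, 'th': -0.0251, 'iou': 0.8595, 'n': 155, 'px': [258.5484, 260.6774]}
{'x': 0.452, 'y': 0.1341, 'th': -0.0458, 'iou': 0.8598, 'n': 155, 'px': [280.6452, 261.129]}
{'x': 0.451, 'y': 0.0714, 'th': -0.0128, 'iou': 0.874, 'n': 157, 'px': [302.828, 261.7643]}
0.045036305107392934 0.32266389217358654
```

View pics/t21.png

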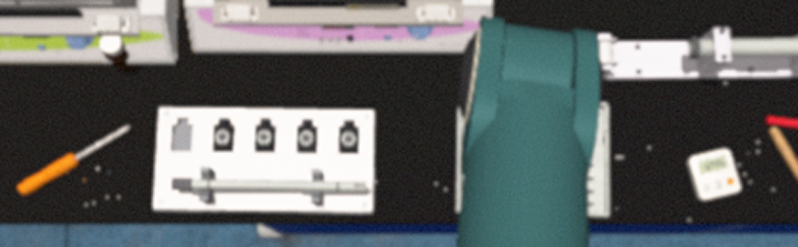

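View pics/w21.png

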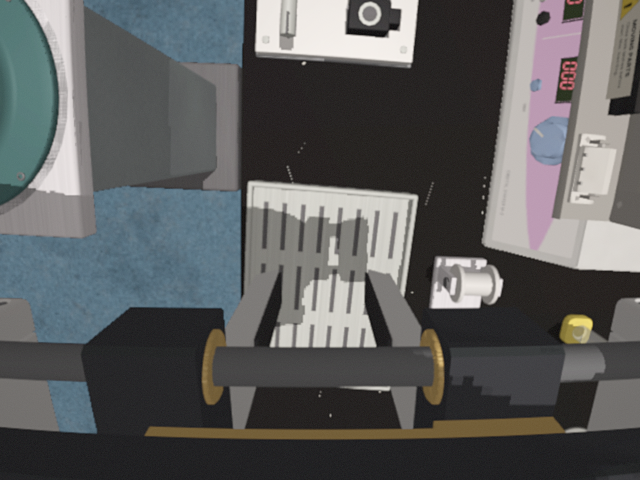

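View pics/s21.png

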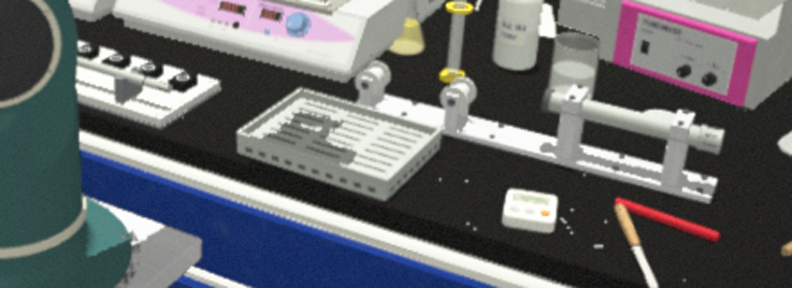

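>>> carry_out([
  [[0, -0.03, 0], 0],
  [[0, -0.045, 0], 0],
  [[0, -0.045, -0.02], 0],
  [[0, -0.03, -0.03], 0],
  [[0, -0.02, -0.02], 0],
  [[0, 0, 0], 0],
])

```text
time_s: 57.15
ee_pos: [0.4106, 0.0567, 0.3032]
ee_rot: [[0.998, 0.063, 0.004], [0.063, -0.998, -0.001], [0.004, 0.001, -1.0]]
ft_force: [0.3, -0.8, -0.3]
width: 0.448
```

```bash
python3 - <<'E'
from blk import *
print(monitor.get_state()["ee_pos"])
p=snapshot("wrist"); save(p,"w22"); C=cloud(p)
L=find(p,zlo=.022,zhi=.045,box=(.42,.5,.04,.35),ztop=.03)
for d in L:
    for s in (-15,-9,9,15):
        for t in (-10,10):
            c,sn=np.cos(d['th']),np.sin(d['th']); X=d['x']+(s*c-t*sn)/1000; Y=d['y']+(s*sn+t*c)/1000
            u,v=proj(p,[[X,Y,.03]])[0].round().astype(int)
            if 0<=v<479: print(round(float(np.median(C[max(0,v-1):v+2,u-1:u+2,2])),4),end=" ")
    print()
E
```

```text
[0.41058678 0.05665299 0.3032303 ]
{'x': 0.4546, 'y': 0.2574, 'th': 0.0068, 'iou': 0.9506, 'n': 1140, 'px': [375.7307, 31.0789]}
{'x': 0.4546, 'y': 0.1967, 'th': -0.0088, 'iou': 0.9449, 'n': 1009, 'px': [371.0238, 88.3558]}
{'x': 0.4531, 'y': 0.1352, 'th': -0.0097, 'iou': 0.9538, 'n': 952, 'px': [365.1481, 144.229]}
{'x': 0.4518, 'y': 0.074, 'th': -0.0033, 'iou': 0.946, 'n': 871, 'px': [359.4225, 197.2204]}
0.0296 0.0296 0.0297 0.0297 0.0297 0.0286 0.0296 0.0295 
0.0296 0.0295 0.0294 0.0293 0.0293 0.0296 0.03 0.03 
0.0298 0.0299 0.03 0.03 0.0297 0.0297 0.03 0.0298 
0.0304 0.0296 0.0299 0.0299 0.0296 0.0292 0.0296 0.0298
```

View pics/w22.png

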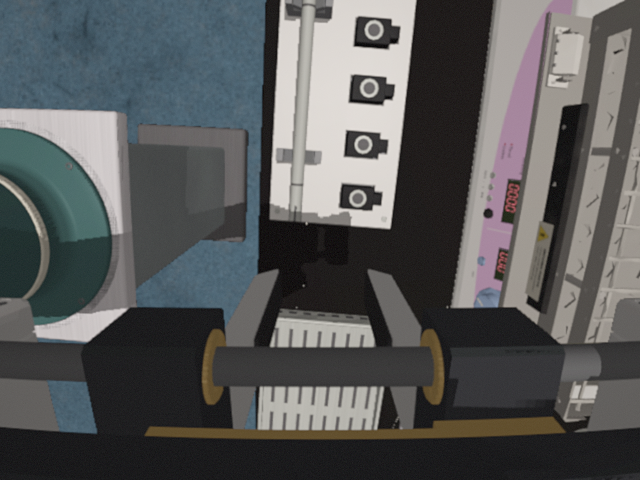

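All four block tops measure flat at z ≈ 0.030, the shaft is in its rests, and the basket is empty. I'm handing the job in.

```bash
python3 -c "
from h import *
s=monitor.get_state(); print(s['ft_force'],s['width'],s['time_s']); print(manip.close_job())"
```

```text
[ 0.21447983 -0.15126761 -0.60242678] 0.4507155412707822 57.2
the job is handed in; nothing more can be done
None
```

I drew the shaft out hand over hand and laid it in the two V-rests, then seated all four bearing blocks in their cutouts. The job was handed in at about 57 s, with the gripper holding nothing and the arm clear. This start had four blocks, so the cutout at the +y end of the tray stays empty.

**Shaft:** It took three pulls between the mouth and the near roller and one short pull between the rollers. I then regripped at the balance point and lifted it over. The last top picture shows it spanning y = 0.045 to 0.323. That puts its balance point at y ≈ 0.196–0.197, about 2 mm or less from the rest midpoint, which the top camera puts at y ≈ 0.197 and the wrist camera at 0.199.

**Blocks:** All four have their lugs in the notches. Points sampled across each top read about 0.029–0.030 m, against 0.030 m for a block flat on the cutout floor.

**Other checks:** The basket is empty. The timer and screwdriver look undisturbed. I did not measure the vial again, but the arm never went near it.

**Disagreements:** The top camera reads about 1–2 mm lower than the wrist camera, so I used the wrist camera and the arm's own position for grasps and placings. I noticed no grip slackening and no block knocked aside.

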